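# Clamp a rotor flange with a slotted washer under a cam lever

### The arm

A 6-joint arm with a two-finger parallel gripper is mounted at the origin on a cart in front of the work surface, level with it; the furniture and walls round the work are solid. World frame = base frame: x ahead of the robot, y to its left, z up, the work surface at z = 0. Lengths are in m, angles in rad, forces in N, time in s.
With the tool pointing down it reaches from about 0.4 to 0.925 m from the base axis. Payload 12.5 kg.
Tool frame: the origin (TCP) lies midway between the tips of the shut fingers; the grasp point (between the pads) lies arm.tcp_to_grasp behind it (arm.tcp_to_grasp is the distance from the TCP to the grasp point, in m); y points along the fingers, z is the direction in which the jaws open and shut, and the axes are right-handed (so a half turn about y gives the same grasp; the last joint's range is limited). The gripper opens to 95 mm and grips with 3 to 60 N. Pads are 20 mm wide; open, the fingers measure 119 mm over their backs; the gripper's body (75 mm by 180 mm) begins 59 mm behind the grasp point.
Start: joints at [1.053, 0.491, 1.559, -0, 1.092, -0.106], TCP at [0.25, 0.573, 0.215] pointing down, gripper open.
Joint ranges: [-3.1, 3.1], [-0.84, 2.19], [0.05, 2.79], [-1.13, 4.28], [0.06, 2.93], [-2.69, 2.69]. Speed limits (rad/s): [2.22, 2.22, 2.79, 3.14, 3.14, 3.14].

### API

Orientations are given as a unit quaternion [x, y, z, w].
In Python, from plant import arm, optics, job, nets gives the robot as it stands.
- The arm moves only by the tool carry_out, never from a script. Its arguments are lists of equal length, an entry for each row: "offset": the shift along the tool's x, y, z in m, a list of three; "turn": the turn, a rotation vector about the tool's x, y, z in units of 6 degrees (1.0 is 6 degrees), a list of three; "claw": the opening, from -1 (shut) to 1 (fully open). A call has 1 to 10 rows; each row is the pose to reach, as a shift and turn from the pose commanded when the call began, along the tool's axes at that moment; what a row does not reach only later rows make up. A row lasts 1/10 s, in which the tool goes at most 50 mm and 8.59 degrees, less where a joint would pass 70% of its speed; a pose out of reach is approached as far as the arm can. A call with a gripper value outside its range is refused whole. The fingers move at their own pace and stop on an object; "force" is the grip in N (left out, the last holds). Time passes only in rows, so rows that repeat a pose let the fingers close. It gives the time, the measured TCP pose, the force and the opening at its end, in the units of the state.
- arm.observe(): the state, without advancing time (a new reading comes with each control period).
- optics.get_image(name): name is "side" or "top"; returns (picture, depth): 420x560x3 uint8, blue, green, red; 420x560 float32, m along the optical axis (not along the pixel's ray), 0 where there is no reading.
- optics.camera_model(name): a dict with "fx", "fy", "cx", "cy" (pixels), "k1" (the pictures are not rectified: a ray, as slopes to the right and down, at radius r is drawn at 1 + k1 r^2 times it, then the intrinsics apply), "view" (4x4, takes a point from world to camera coordinates). Camera axes: x right, y down, z forward; pixel columns grow to the right and rows downward; lengths in m; the calibration is good to about 2 mm. A picture is of the moment at which its call begins. camera_model takes no time and is no camera call.
- job.close_job(): hands the job in, once; it reports no verdict.
Trained networks look in the newest picture that a camera, given by its name, has taken for a name from the list of things; names that differ only in an ending like _2 or _b are one class to them, and where a whole thing is asked for, a point or a joint stands for the part that bears it (a point fixed in the world has none). Each returns a list of dicts, best first, with "conf" (0 to 1); they miss things now and then, are a little off and sometimes report something else, mostly with a low value. They report only what shows in the picture. A call takes as long as a camera call.
- nets.boxes_of(label, camera): "position" ([column, row] in pixels, amid what is visible of it).
The state is a dict: "time_s": time; "joint_pos": joint angles; "qd": joint speeds; "joint_torque": joint torques, N m; "position": TCP position; "tcp_rot": TCP orientation; "ft_force": force on the tool from outside, world axes, zero at the start; "torque": the same for the moment, N m; "finger_gap": finger opening in m.
Only numpy, scipy, OpenCV 4.12 (cv2) and the standard library are available. Lean on these libraries where they do the work, as an engineer would, in place of code of your own. Each camera call takes 0.05 s, during which the arm holds its last target.

### The job

Clamp the rotor flange on the bench fixture: pick up the slotted washer by its black grip, slide it sideways onto the stud, between the hub and the brass thrust collar, and ease it in by feel, without ramming the stud, until the slot bottoms on the stud and the collar drops into the washer's pocket. Then press the red cam lever down flat and let go; leave everything else on the bench where it lies.

Things in the scene. Friction and masses are not known exactly. Their poses are not given: they have to be found in the camera images.
- slot_washer: The slotted washer: loose U-shaped steel plate, 48 mm wide, 10 mm thick, 0.19 kg, lying flat on the table. Origin on its flat underside, at the point that must come onto the stud's axis; +x points out of the slot's open end, z up. Round the origin a round pocket, 29 mm wide and 2.5 mm deep, is sunk in the top face. Plate and collar are oiled; the grip is not.
- washer_grip (a point): Centre of the washer's upright black grip, a block 24 mm long (washer's x), 14 mm wide (y) and 40 mm tall from the washer's underside, on a 14 mm wide tongue behind the plate. This point is 44 mm behind the washer's origin (x = -44 mm) and 22 mm above the underside. Axes as the washer's.
- washer_seat (a point): The washer's origin again, with its axes. The slot is 13 mm wide and its closed end lies 5 mm behind this point (x = -5 mm), so the slot bottoms on the stud just as this point reaches the stud's axis.
- washer_nose (a point): Nose of the washer, middle of the slot's mouth at the underside, 37 mm ahead of the origin; the mouth is flared to 19 mm. The two prongs beside it are ramped on top: 4 mm high here, rising to the full 10 mm at 18 mm back from here, to wedge the collar up; underneath, the last 4 mm are relieved by up to 1.5 mm.
- fixture: Dark steel T-slot plate, 210 x 150 x 14 mm, fixed to the table; origin under its centre, slot along x, z up. On it stands the set-up, locked: round sub-plate, 120 mm rotor flange on pins, and a cam-clamp stud up through the flange's bore. +x is the side to which the lever points. The washer goes in from the -x side, moving to +x.
- slot_mid (a point): Point over the middle of the plate, level with the top face of the flange's hub (57 mm above the table); axes as the fixture's. The set-up was locked by hand anywhere up to 18 mm either side of this point along x. That shift is not measured: it is found by feel. In y the stud's axis is true to this point. The hub face is 40 mm across, the stud (stud_c0) 10 mm; it does not give and bends over 25 N.
- collar_mid (a point): Underside of the brass thrust collar at rest, 6 mm above the hub face, if the set-up stood mid-way (it is shifted along x with it). The collar is 26 mm across, 8 mm tall, its lower edge chamfered 1.3 mm. A spring presses it down with about 6 N, 8 N when lifted 4 mm; wedging the washer under it takes some 8 to 13 N of push, then about 4 N.
- collar (a joint): Height of the thrust collar above its rest, m: 0 at rest, about 0.004 while it rides on the washer's full thickness, about 0.0015 once it has dropped into the pocket, a little less when clamped.
- lever (a joint): Angle of the red cam lever, rad: 0 open (handle rising at 65 degrees, leaning to the fixture's +x), 1.134 closed (handle level, pointing to +x). It stays where it is left and takes about 4 N at its end to move. It will not close while the collar rides on the washer's full thickness.
- pivot_mid (a point): Axle of the lever (level, along the fixture's y), 31 mm above the hub face, if the set-up stood mid-way (shifted along x with it). The handle is 18 mm wide and 9 mm thick; its round end pad, 22 mm across, is centred 74 mm from the axle; the handle's upper face lies 9 mm above the line from the axle along it.
- arbor: a stepped grey arbor standing upright, 43 mm across its foot and 98 mm tall; leave it
- seal_jar: a white jar with a red lid, 54 mm across and 69 mm tall; leave it
- marker: a blue marker pen, 131 mm long, lying on the table; leave it

How it is judged:
On the way, in this order (a step that is already met when the one before it is completed fails the run):
1. the washer is wedged in under the collar, which rides up on its full thickness (value of joint collar above 0.0033 m and value of joint lever below 0.3 rad), for 0.05 s.
2. the washer is home on the stud with the lever still open: the collar has dropped into its pocket (value of joint collar between 0.0003 and 0.0027 m and x of washer_seat in the frame of slot_mid between -0.02 and 0.02 m and y of washer_seat in the frame of slot_mid between -0.003 and 0.003 m and angle between washer_seat's own z axis and vertical below 0.06 rad and value of joint lever below 0.3 rad), for 0.3 s.
3. the cam lever is pressed down flat, the washer still home (value of joint collar between 0.0003 and 0.0027 m and x of washer_seat in the frame of slot_mid between -0.02 and 0.02 m and y of washer_seat in the frame of slot_mid between -0.003 and 0.003 m and angle between washer_seat's own z axis and vertical below 0.06 rad and value of joint lever above 1.05 rad), for 0.2 s.
At the end, for the whole second after the job is handed in: The washer lies flat (within 0.06 rad) on the hub, seat point on the stud (within 20 mm of slot_mid along x, the set-up's shift included, and 3 mm along y), the collar in its pocket (collar joint 0.3 to 2.7 mm); the lever is closed (over 1.05 rad); the washer is at rest (all of step 3 and linear speed of slot_washer below 0.01 m/s); the robot touches nothing.
It fails at once if the washer is rammed against the stud (more than 25 N between them) (contact force between slot_washer and stud_c0 above 25 N).
It fails at once if a bystander (arbor, jar or marker) is moved more than 2 cm (distance of any of arbor, seal_jar, marker from where it was at the start of the episode above 0.02 m).
It also fails if it takes over 58 s, if anything falls off the work surface, if the arm or the gripper's body presses on something with over 40 N, if the wrist force passes 120 N, or if a joint passes its speed limit or range.

## Working session

There is one attempt and no reset: what is moved stays moved. The work goes in short steps, Python scripts to look and compute and a tool call to move; the robot and the scene stay as the last step left them, time stands still between calls to the robot, and variables do not carry over. Pictures are saved under pics/ and viewed, and the job is handed in when it is done.

Besides the shell and the picture viewer there is one more tool, called as name(argument=value, ...), one argument or row to a line, values as JSON. carry_out: Moves the arm, as the interface text tells. Its arguments: {"type":"object","properties":{"offset":{"type":"array"},"turn":{"type":"array"},"claw":{"type":"array"},"force":{"type":"number"}},"required":["offset","turn","claw"]}

```bash
ls; mkdir -p pics; cat > h.py <<'E'
import numpy as np, cv2
from plant import arm, optics, job, nets
def pix2world(cam,u,v,d=None,z=None):
    m=optics.camera_model(cam)
    xd=np.array([(u-m['cx'])/m['fx'],(v-m['cy'])/m['fy']])
    x=xd.copy()
    for _ in range(30): x=xd/(1+m['k1']*(x@x))
    V=np.array(m['view']); R=V[:3,:3]; t=V[:3,3]
    ray=R.T@np.array([x[0],x[1],1]); c=-R.T@t
    if d is None: d=(z-c[2])/ray[2]
    return c+ray*d
def w2pix(cam,P):
    m=optics.camera_model(cam); V=np.array(m['view'])
    p=V[:3,:3]@np.array(P)+V[:3,3]; x=p[:2]/p[2]; x=x*(1+m['k1']*(x@x))
    return x[0]*m['fx']+m['cx'],x[1]*m['fy']+m['cy'],p[2]
E
python3 - <<'E'
from h import *
s=arm.observe(); print(s); print(arm.tcp_to_grasp)
for c in ('top','side'):
    im,d=optics.get_image(c); cv2.imwrite(f'pics/{c}0.png',im); np.save(f'pics/{c}0.npy',d); np.save(f'pics/{c}0im.npy',im)
    m=optics.camera_model(c); V=np.array(m['view']); print(c,m['fx'],m['k1'],-V[:3,:3].T@V[:3,3],V[2,:3])
E
```

```text
pics
{'time_s': 0.0, 'joint_pos': array([ 1.05341694e+00,  4.91570562e-01,  1.55946155e+00, -1.41912695e-05,
        1.09170022e+00, -1.05588228e-01]), 'qd': array([-0.00068037,  0.00062674, -0.00085779,  0.00063691,  0.00081401,
       -0.00154461]), 'joint_torque': array([-4.45543856e-04, -6.12649298e+01, -2.58175564e+01,  6.92803343e-02,
        4.83349327e-02, -8.37391963e-05]), 'position': array([0.25000822, 0.57254527, 0.21405075]), 'tcp_rot': array([ 0.69255675, -0.14468064,  0.14444213, -0.69178692]), 'ft_force': array([ 0.52559048, -0.1298442 , -0.48413593]), 'torque': array([-0.03621764,  0.00148962, -0.008267  ]), 'finger_gap': 0.09499378491456713}
0.0188
top 497.03343866380294 -0.08711655207620314 [0.49079491 0.01244593 1.19838475] [ 6.91943639e-02 -8.83438090e-04 -9.97602807e-01]
side 435.0717466051235 -0.13896544914465903 [ 0.16362026 -0.72795377  0.85695374] [ 0.37186695  0.65263037 -0.66014285]
```

View pics/top0.png

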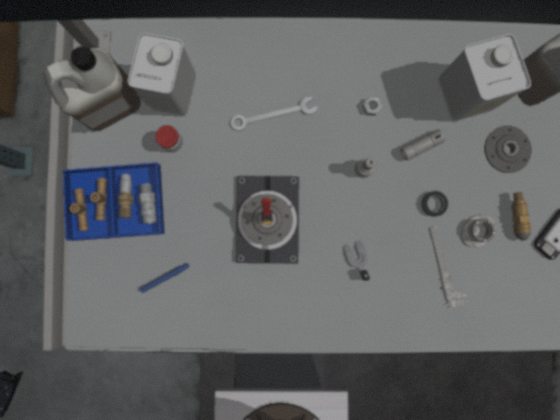

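View pics/side0.png

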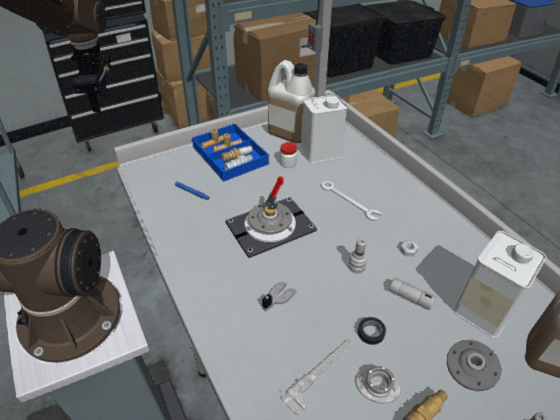

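The top view shows the fixture at about (267,219) with the lever pointing up (+x world). The washer is at (357,258), with its black grip at (365,275). I'll measure from enlarged crops.

```bash
python3 - <<'E'
from h import *
im=np.load('pics/top0im.npy'); d=np.load('pics/top0.npy')
a=cv2.resize(im[165:275,225:310],None,fx=5,fy=5,interpolation=cv2.INTER_CUBIC)
b=cv2.resize(im[230:290,330:390],None,fx=9,fy=9,interpolation=cv2.INTER_CUBIC)
cv2.imwrite('pics/fixcrop.png',cv2.convertScaleAbs(a,alpha=1.8)); cv2.imwrite('pics/wcrop.png',cv2.convertScaleAbs(b,alpha=1.5))
im=np.load('pics/side0im.npy'); 
c=cv2.resize(im[165:260,215:325],None,fx=6,fy=6,interpolation=cv2.INTER_CUBIC); cv2.imwrite('pics/sfix.png',cv2.convertScaleAbs(c,alpha=1.4))
E
```

```text
(no output)
```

View pics/fixcrop.png

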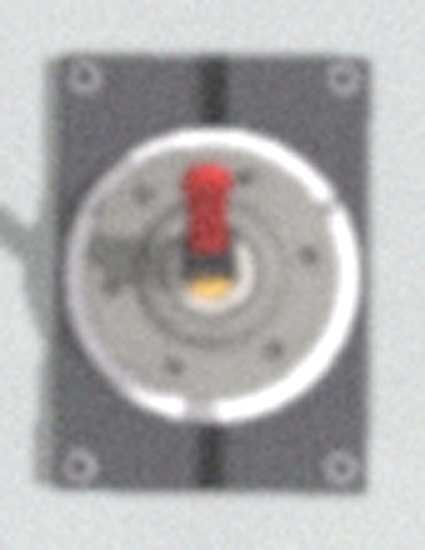

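View pics/wcrop.png

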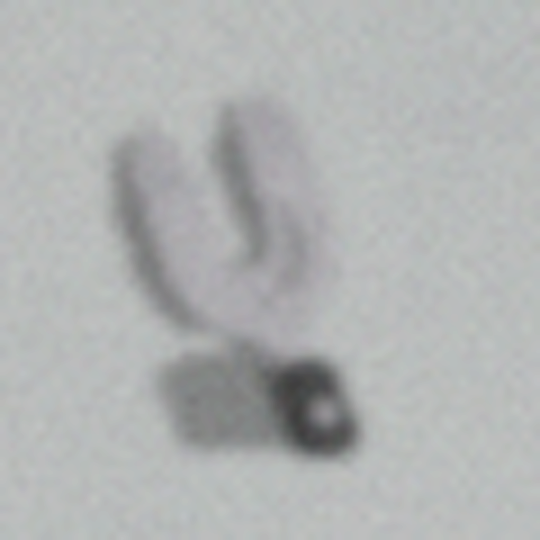

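View pics/sfix.png

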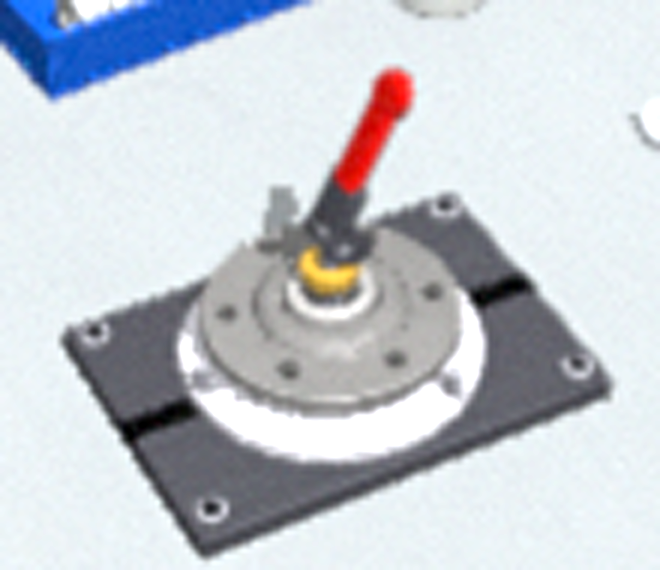

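```bash
cat >> h.py <<'E'
def ortho(cam,im,x0,x1,y0,y1,z,res):
    # rows: x from x1 down to x0 ; cols: y from y1 down to y0
    xs=np.arange(x1,x0,-res); ys=np.arange(y1,y0,-res)
    X,Y=np.meshgrid(xs,ys,indexing='ij')
    m=optics.camera_model(cam); V=np.array(m['view'])
    P=np.stack([X,Y,np.full_like(X,z)],-1)@V[:3,:3].T+V[:3,3]
    x=P[...,:2]/P[...,2:]; r2=(x**2).sum(-1,keepdims=True); x=x*(1+m['k1']*r2)
    return cv2.remap(im,(x[...,0]*m['fx']+m['cx']).astype(np.float32),(x[...,1]*m['fy']+m['cy']).astype(np.float32),cv2.INTER_CUBIC)
E
python3 - <<'E'
from h import *
im=np.load('pics/top0im.npy'); d=np.load('pics/top0.npy')
f=lambda u,v:pix2world('top',225+u/5,165+v/5,z=0.014)
for p in [(84,77),(343,79),(80,467),(342,467)]: print('screw',f(*p))
c=pix2world('top',267,219,z=0.03); print('fix',c)
w=pix2world('top',358,260,z=0.01); print('wash',w)
p=[(275,372),(335,360),(356,440),(300,455)]
print('griptop',pix2world('top',330+np.mean([a for a,b in p])/9,230+np.mean([b for a,b in p])/9,z=0.04))
for c0,n in((c,'fix'),(w,'w')):
  for cam in('top','side'):
    I=np.load(f'pics/{cam}0im.npy')
    if n=='fix': o=ortho(cam,I,c0[0]-.13,c0[0]+.13,c0[1]-.1,c0[1]+.1,0.014,0.0005); k=1
    else: o=ortho(cam,I,c0[0]-.06,c0[0]+.06,c0[1]-.06,c0[1]+.06,0.010,0.0002);k=1
    o=cv2.convertScaleAbs(o,alpha=1.7 if cam=='top' else 1.2); cv2.imwrite(f'pics/o_{n}_{cam}.png',o); print(n,cam,o.shape)
for cam in('top','side'):
  for l in('slot_washer','washer_grip','fixture','lever','collar'):
    r=nets.boxes_of(l,cam); print(cam,l,[(np.round(q['position'],1).tolist(),round(q['conf'],2)) for q in r[:2]])
E
cd pics; python3 -c "
import cv2,numpy as np
a=[cv2.imread(f'o_w_{c}.png') for c in('top','side')]; cv2.imwrite('o_w.png',cv2.resize(np.hstack(a),(800,400)) )
a=[cv2.imread(f'o_fix_{c}.png') for c in('top','side')]; cv2.imwrite('o_f.png',np.hstack(a))"
```

```text
screw [0.65067312 0.09631766 0.014     ]
screw [ 0.65013706 -0.02805823  0.014     ]
screw [0.46406948 0.096675   0.014     ]
screw [ 0.46454566 -0.02782553  0.014     ]
fix [0.55716354 0.0350226  0.03      ]
wash [ 0.46094329 -0.18238098  0.01      ]
griptop [ 0.42644633 -0.19405574  0.04      ]
fix top (520, 400, 3)
fix side (520, 400, 3)
w top (600, 600, 3)
w side (600, 600, 3)
top slot_washer [([269.2, 214.6], 0.69), ([360.6, 259.1], 0.59)]
top washer_grip [([360.1, 257.4], 0.67), ([269.4, 214.6], 0.66)]
top fixture [([266.2, 217.3], 0.62)]
top lever [([269.0, 210.4], 0.55)]
top collar []
side slot_washer [([278.6, 298.3], 0.98)]
side washer_grip [([277.0, 294.0], 0.74)]
side fixture [([270.1, 226.1], 0.62)]
side lever [([273.7, 191.3], 0.82)]
side collar [([270.2, 215.9], 0.57), ([270.3, 224.3], 0.5)]
```

View pics/o_w.png

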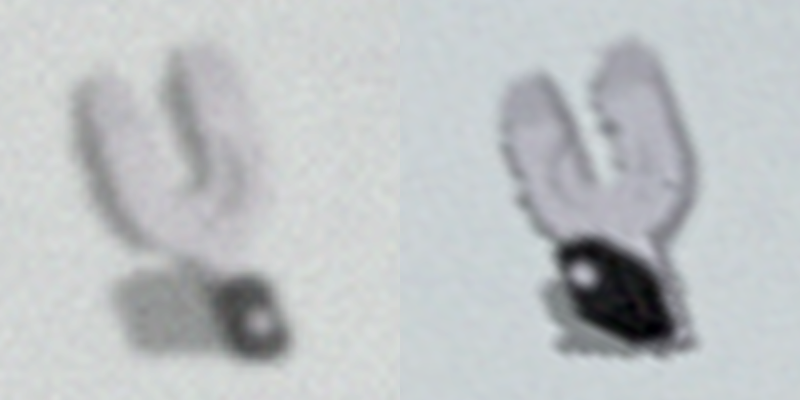

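View pics/o_f.png

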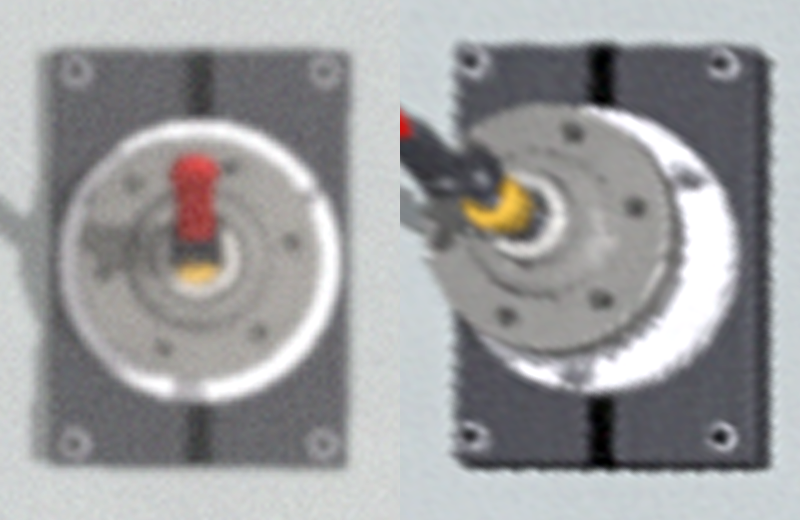

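```bash
cat > fit.py <<'E'
from h import *
from scipy.optimize import minimize
S=8
def plate_poly():
    # prongs with slot; x,y list CCW
    a=np.linspace(np.pi/2,3*np.pi/2,25)
    out=[(37,16),(33,22),(26,24)]+[(24*np.cos(t),24*np.sin(t)) for t in a]+[(26,-24),(33,-22),(37,-16),(37,-9.5),(30,-6.5)]
    b=np.linspace(-np.pi/2,-3*np.pi/2,15)
    out+=[(1.5+6.5*np.cos(t),6.5*np.sin(t)) for t in b]+[(30,6.5),(37,9.5)]
    return np.array(out)/1000
PP=plate_poly()
def proj(cam,P):
    m=optics.camera_model(cam); V=np.array(m['view'])
    p=P@V[:3,:3].T+V[:3,3]; x=p[:,:2]/p[:,2:]; x=x*(1+m['k1']*(x**2).sum(1,keepdims=True))
    return x*[m['fx'],m['fy']]+[m['cx'],m['cy']]
def masks(cam,q,roi,z0=0.0):
    u0,v0,w,h=roi; x,y,t=q; R=np.array([[np.cos(t),-np.sin(t)],[np.sin(t),np.cos(t)]])
    def tr(p2,z): 
        p=p2@R.T+[x,y]; return (proj(cam,np.c_[p,np.broadcast_to(z,len(p))+z0])-[u0-.5,v0-.5])*S-.5
    zt=np.clip(.004+(.037-PP[:,0])/.018*.006,.004,.010)
    top=np.zeros((h*S,w*S),np.uint8); sil=top.copy(); g=top.copy()
    cv2.fillPoly(top,[np.round(tr(PP,zt)).astype(np.int32)],255)
    bx=np.array([(-56,-7),(-32,-7),(-32,7),(-56,7)])/1000
    hull=cv2.convexHull(np.round(np.r_[tr(bx,.001),tr(bx,.04)]).astype(np.int32)); cv2.fillPoly(g,[hull],255)
    top[g>0]=0
    f=lambda a:cv2.resize(a,(w,h),interpolation=cv2.INTER_AREA)/255.
    return f(top),f(g)
def fit(cam,im,q0,roi,z0=0.0):
    u0,v0,w,h=roi; I=cv2.GaussianBlur(im,(0,0),.5)[v0:v0+h,u0:u0+w].astype(float)
    pur=I[...,0]*.5+I[...,2]*.5-I[...,1]; pur=pur-np.median(pur)
    L=I.mean(-1); dark=np.clip((np.median(L)-L)/np.median(L),0,1)
    dk=(dark>.5).astype(float); P=np.clip(pur/np.percentile(pur,98),-.3,1)*(dark<.45)
    def cost(q):
        a,g=masks(cam,q,roi,z0)
        a=cv2.GaussianBlur(a,(0,0),.7); g=cv2.GaussianBlur(g,(0,0),.7)
        return ((a-P)**2).sum()+((g-dk)**2).sum()
    best=None
    for dt in (-.15,0,.15):
        q=np.array(q0)+[0,0,dt]
        sim=np.array([q,q+[.006,0,0],q+[0,.006,0],q+[0,0,.12]])
        r=minimize(cost,q,method='Nelder-Mead',options=dict(initial_simplex=sim,xatol=1e-5,fatol=1e-4,maxiter=400))
        if best is None or r.fun<best.fun: best=r
    a,g=masks(cam,best.x,roi,z0)
    v=cv2.resize(im[v0:v0+h,u0:u0+w],None,fx=6,fy=6,interpolation=cv2.INTER_CUBIC)
    for m,c in((a,(0,0,255)),(g,(0,255,0))):
        cs,_=cv2.findContours((cv2.resize(m,None,fx=6,fy=6)>.5).astype(np.uint8),cv2.RETR_LIST,cv2.CHAIN_APPROX_NONE)
        cv2.drawContours(v,cs,-1,c,1)
    return best,v
if __name__=='__main__':
    vs=[]
    for cam,roi in(('top',(335,230,50,60)),('side',(245,270,65,50))):
        im=np.load(f'pics/{cam}0im.npy')
        b,v=fit(cam,im,(.468,-.181,.33),roi); vs.append(v); x,y,t=b.x
        print(cam,np.round(b.x,4),b.fun,'grip',x-.044*np.cos(t),y-.044*np.sin(t))
    h=max(v.shape[0] for v in vs)
    cv2.imwrite('pics/fit0.png',np.hstack([cv2.copyMakeBorder(v,0,h-v.shape[0],0,0,0) for v in vs]))
E
python3 fit.py
```

```text
top [ 0.4667 -0.1799  0.3361] 207.46460584147096 grip 0.4251399028589143 -0.19445140742004144
side [ 0.4693 -0.1836  0.3132] 142.6370004138909 grip 0.4274222626230989 -0.19714360514276769
```

View pics/fit0.png

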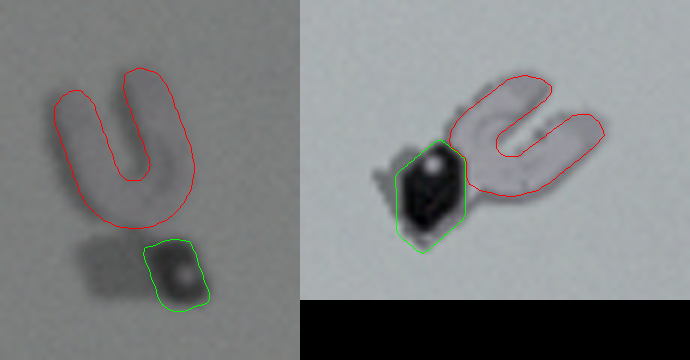

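```bash
cat >> h.py <<'E'
from scipy.spatial.transform import Rotation as Ro
def tgt_rot(yaw,flip=0):
    # tool y down, tool z = washer +y (or - if flip)
    z=np.array([-np.sin(yaw),np.cos(yaw),0])*(-1 if flip else 1); y=np.array([0,0,-1.]); x=np.cross(y,z)
    return Ro.from_matrix(np.c_[x,y,z])
def plan(pos,R,s=None,q=True):
    s=s or arm.observe(); R0=Ro.from_quat(s['tcp_rot'])
    o=R0.inv().apply(np.array(pos)-s['position']); t=(R0.inv()*R).as_rotvec()/np.radians(6)
    print('offset',np.round(o,4).tolist(),'turn',np.round(t,3).tolist()); return o,t
def st():
    s=arm.observe(); print(round(s['time_s'],2),'pos',np.round(s['position'],4),'F',np.round(s['ft_force'],2),'T',np.round(s['torque'],2),'gap',round(s['finger_gap'],4),'\nR',np.round(Ro.from_quat(s['tcp_rot']).as_matrix(),3).tolist(),'j',np.round(s['joint_pos'],2)); return s
E
python3 - <<'E'
from h import *
s=st()
for f in(0,1):
  for z in(.12,.008): plan([.4263,-.1958,z],tgt_rot(.325,f))
E
```

```text
0.6 pos [0.2501 0.5728 0.2147] F [-0.63 -0.62  0.04] T [-0.05 -0.01 -0.01] gap 0.095 
R [[0.916, 0.0, 0.4], [-0.4, 0.0, 0.916], [0.0, -1.0, 0.0]] j [ 1.05  0.49  1.56 -0.    1.09 -0.11]
offset [0.469, 0.0946, -0.6338] turn [-0.001, -7.036, 0.001]
offset [0.469, 0.2066, -0.6338] turn [-0.001, -7.036, 0.001]
offset [0.469, 0.0946, -0.6338] turn [-0.001, 22.964, -0.001]
offset [0.469, 0.2066, -0.6338] turn [-0.001, 22.964, -0.001]
```

```bash
python3 - <<'E'
from h import *
plan([.45,.1,.215],tgt_rot(.325,0))
E
```

```text
offset [0.3724, -0.0004, -0.3533] turn [-0.001, -7.036, 0.001]
```

carry_out(
  offset=[
    [0.037,0,-0.035],
    [0.074,0,-0.07],
    [0.112,0,-0.106],
    [0.149,0,-0.141],
    [0.186,0,-0.177],
    [0.223,0,-0.212],
    [0.26,0,-0.247],
    [0.298,0,-0.283],
    [0.335,0,-0.318],
    [0.372,0,-0.353],
  ],
  turn=[
    [0,-1.0,0],
    [0,-2,0],
    [0,-3,0],
    [0,-4,0],
    [0,-5,0],
    [0,-6,0],
    [0,-7.036,0],
    [0,-7.036,0],
    [0,-7.036,0],
    [0,-7.036,0],
  ],
  claw=[0.2,0.2,0.2,0.2,0.2,0.2,0.2,0.2,0.2,0.2],
)

```text
time_s: 1.6
position: [0.4452, 0.1102, 0.215]
tcp_rot: [-0.698, -0.115, 0.114, 0.698]
ft_force: [0.2, 1.5, 0.3]
finger_gap: 0.0569
```

```bash
python3 - <<'E'
from h import *
st(); plan([.4263,-.1958,.10],tgt_rot(.325,0))
E
```

```text
1.6 pos [0.4452 0.1102 0.215 ] F [0.18 1.53 0.32] T [ 0.11 -0.04 -0.02] gap 0.0569 
R [[0.948, 0.001, -0.319], [0.319, 0.0, 0.948], [0.001, -1.0, -0.0]] j [ 0.1   0.25  1.95  0.    0.94 -1.8 ]
offset [-0.1158, 0.1149, -0.284] turn [0.001, 0.0, 0.008]
```

carry_out(
  offset=[
    [-0.017,0,-0.039],
    [-0.034,0,-0.078],
    [-0.05,0,-0.117],
    [-0.067,0,-0.156],
    [-0.084,0.0,-0.195],
    [-0.1,0.03,-0.234],
    [-0.117,0.06,-0.273],
    [-0.117,0.09,-0.273],
    [-0.117,0.115,-0.273],
    [-0.117,0.115,-0.273],
  ],
  turn=[
    [0,0,0],
    [0,0,0],
    [0,0,0],
    [0,0,0],
    [0,0,0],
    [0,0,0],
    [0,0,0],
    [0,0,0],
    [0,0,0],
    [0,0,0],
  ],
  claw=[0,0,0,0,0,0,0,0,0,0],
)

```text
time_s: 2.6
position: [0.4198, -0.1836, 0.0974]
tcp_rot: [-0.697, -0.113, 0.115, 0.699]
ft_force: [-0.1, 1.1, 1.1]
finger_gap: 0.0476
```

```bash
python3 - <<'E'
from h import *
st(); plan([.4263,-.1958,.008],tgt_rot(.325,0))
im,d=optics.get_image('side'); cv2.imwrite('pics/side1.png',cv2.resize(im[200:380,180:400],None,fx=3,fy=3))
E
```

```text
2.6 pos [ 0.4198 -0.1836  0.0974] F [-0.12  1.12  1.06] T [ 0.1  -0.08 -0.01] gap 0.0476 
R [[0.948, -0.004, -0.318], [0.318, 0.003, 0.948], [-0.003, -1.0, 0.004]] j [-0.56  0.44  2.08  0.    0.63 -2.45]
offset [0.0025, 0.0894, -0.0139] turn [-0.036, -0.01, -0.028]
```

View pics/side1.png

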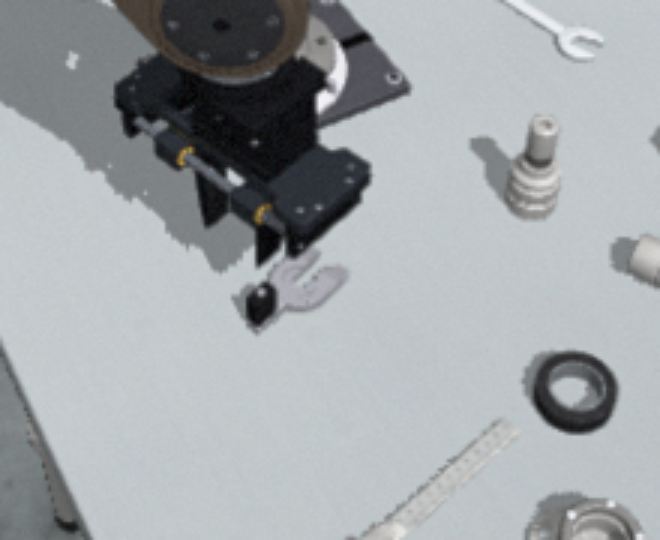

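carry_out(
  offset=[
    [0,0,0],
    [0,0,0],
  ],
  turn=[
    [0,0,0],
    [0,0,0],
  ],
  claw=[0,0],
)

```text
time_s: 2.85
position: [0.4217, -0.1839, 0.1009]
tcp_rot: [0.698, 0.115, -0.114, -0.697]
ft_force: [0.3, -0.1, 0.2]
finger_gap: 0.0475
```

```bash
python3 - <<'E'
from h import *
st(); plan([.4263,-.1958,.008],tgt_rot(.325,0))
E
```

```text
2.85 pos [ 0.4217 -0.1839  0.1009] F [ 0.33 -0.1   0.22] T [0.05 0.04 0.01] gap 0.0475 
R [[0.947, 0.002, -0.32], [0.32, -0.001, 0.947], [0.002, -1.0, -0.002]] j [-0.56  0.43  2.08  0.    0.63 -2.45]
offset [0.0004, 0.093, -0.0126] turn [0.016, 0.007, 0.015]
```

carry_out(
  offset=[
    [0,0,-0.0126],
    [0,0.03,-0.0126],
    [0,0.06,-0.0126],
    [0,0.08,-0.0126],
    [0,0.093,-0.0126],
    [0,0.093,-0.0126],
    [0,0.093,-0.0126],
  ],
  turn=[
    [0,0,0],
    [0,0,0],
    [0,0,0],
    [0,0,0],
    [0,0,0],
    [0,0,0],
    [0,0,0],
  ],
  claw=[0,0,0,0,0,0,0],
)

```text
time_s: 3.55
position: [0.4256, -0.1963, 0.0071]
tcp_rot: [0.698, 0.115, -0.114, -0.698]
ft_force: [-0.0, 0.5, -0.4]
finger_gap: 0.0474
```

```bash
python3 - <<'E'
from h import *
st(); plan([.4263,-.1958,.008],tgt_rot(.325,0))
im,d=optics.get_image('side'); cv2.imwrite('pics/side2.png',cv2.resize(im[230:340,200:350],None,fx=5,fy=5))
E
```

```text
3.55 pos [ 0.4256 -0.1963  0.0071] F [-0.05  0.52 -0.35] T [ 0.05  0.03 -0.05] gap 0.0474 
R [[0.948, 0.001, -0.319], [0.319, -0.0, 0.948], [0.0, -1.0, -0.0]] j [-0.57  0.62  2.12  0.    0.4  -2.47]
offset [0.0009, -0.0009, 0.0003] turn [0.005, 0.001, 0.005]
```

View pics/side2.png

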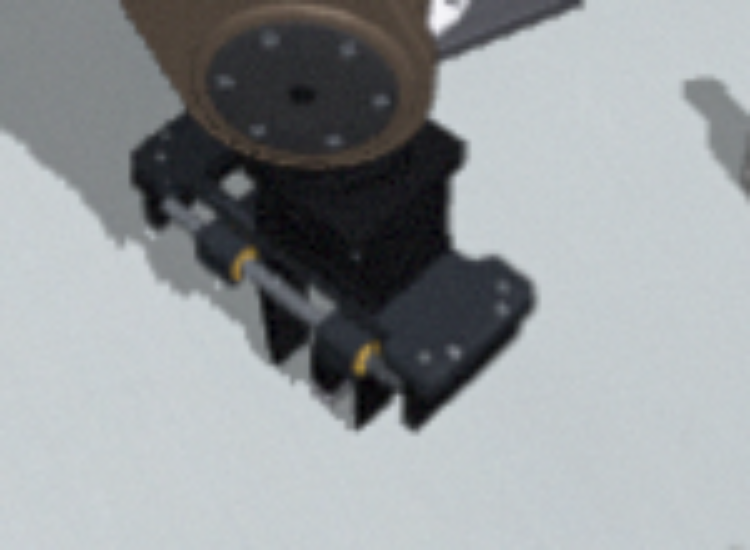

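carry_out(
  offset=[
    [0,0,0],
    [0,0,0],
    [0,0,0],
    [0,0,0],
    [0,0,0],
    [0,0,0],
    [0,0,0],
    [0,0,0],
  ],
  turn=[
    [0,0,0],
    [0,0,0],
    [0,0,0],
    [0,0,0],
    [0,0,0],
    [0,0,0],
    [0,0,0],
    [0,0,0],
  ],
  claw=[-0.6,-0.7,-0.8,-1,-1,-1,-1,-1],
  force=45,
)

```text
time_s: 4.4
position: [0.4251, -0.1958, 0.0067]
tcp_rot: [0.698, 0.114, -0.114, -0.698]
ft_force: [0.3, 0.7, 4.7]
finger_gap: 0.0137
```

```bash
python3 - <<'E'
from h import *
st()
E
```

```text
4.4 pos [ 0.4251 -0.1958  0.0067] F [0.3  0.73 4.72] T [ 0.16  0.08 -0.05] gap 0.0137 
R [[0.948, 0.0, -0.319], [0.319, -0.0, 0.948], [0.0, -1.0, -0.0]] j [-0.57  0.62  2.12  0.    0.4  -2.47]
```

```bash
python3 - <<'E'
from h import *
plan([.4255,-.196,.127],tgt_rot(.325,0))
plan([.436,.036,.127],tgt_rot(0.0,0))
E
```

```text
offset [0.0003, -0.1203, -0.0003] turn [0.001, -0.0, 0.002]
offset [0.0843, -0.1203, 0.2162] turn [0.0, 3.103, 0.002]
```

carry_out(
  offset=[
    [0,-0.03,0],
    [0,-0.06,0],
    [0,-0.09,0],
    [0,-0.12,0],
    [0.014,-0.12,0.036],
    [0.028,-0.12,0.072],
    [0.042,-0.12,0.108],
    [0.056,-0.12,0.144],
    [0.07,-0.12,0.18],
    [0.084,-0.12,0.216],
  ],
  turn=[
    [0,0,0],
    [0,0,0],
    [0,0,0],
    [0,0,0],
    [0,0.6,0],
    [0,1.2,0],
    [0,1.8,0],
    [0,2.4,0],
    [0,3.1,0],
    [0,3.1,0],
  ],
  claw=[-1,-1,-1,-1,-1,-1,-1,-1,-1,-1],
)

```text
time_s: 5.4
position: [0.4352, 0.0373, 0.1264]
tcp_rot: [-0.707, 0.001, -0.001, 0.707]
ft_force: [1.3, -0.6, -1.7]
finger_gap: 0.0137
```

carry_out(
  offset=[
    [0,0,0],
    [0,0,0],
    [0,0,0],
  ],
  turn=[
    [0,0,0],
    [0,0,0],
    [0,0,0],
  ],
  claw=[-1,-1,-1],
)

```text
time_s: 5.7
position: [0.4356, 0.0351, 0.1264]
tcp_rot: [0.707, -0.0, -0.0, -0.707]
ft_force: [-0.2, 0.8, -2.0]
finger_gap: 0.0136
```

```bash
python3 - <<'E'
from h import *
st(); plan([.436,.036,.127],tgt_rot(0.0,0))
for c in('side','top'):
    im,d=optics.get_image(c); np.save(f'pics/{c}3im.npy',im); np.save(f'pics/{c}3d.npy',d); cv2.imwrite(f'pics/{c}3.png',cv2.resize(im[130:290,170:350],None,fx=4,fy=4,interpolation=cv2.INTER_CUBIC))
E
```

```text
5.7 pos [0.4356 0.0351 0.1264] F [-0.2   0.84 -2.04] T [ 0.05  0.16 -0.04] gap 0.0136 
R [[1.0, -0.0, -0.0], [0.0, -0.0, 1.0], [-0.0, -1.0, -0.0]] j [-0.07  0.36  2.1  -0.    0.68 -1.64]
offset [0.0004, -0.0006, 0.0009] turn [0.0, 0.001, -0.005]
```

View pics/side3.png

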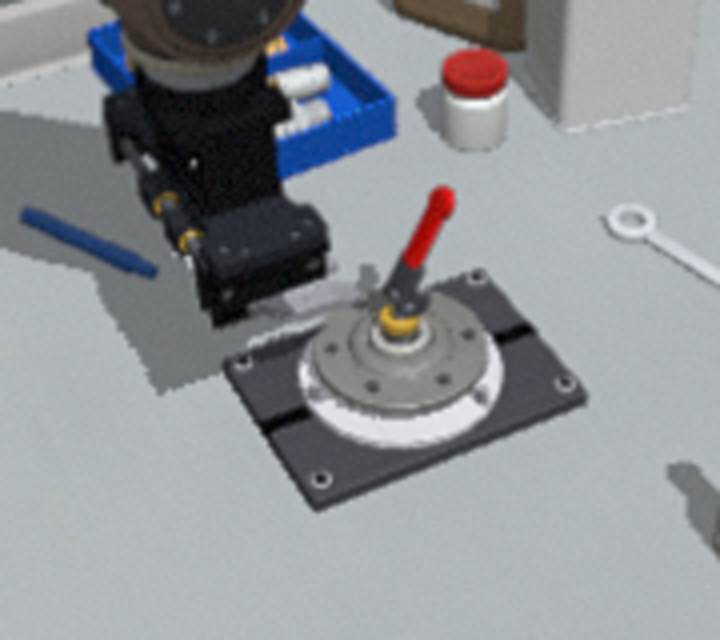

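View pics/top3.png

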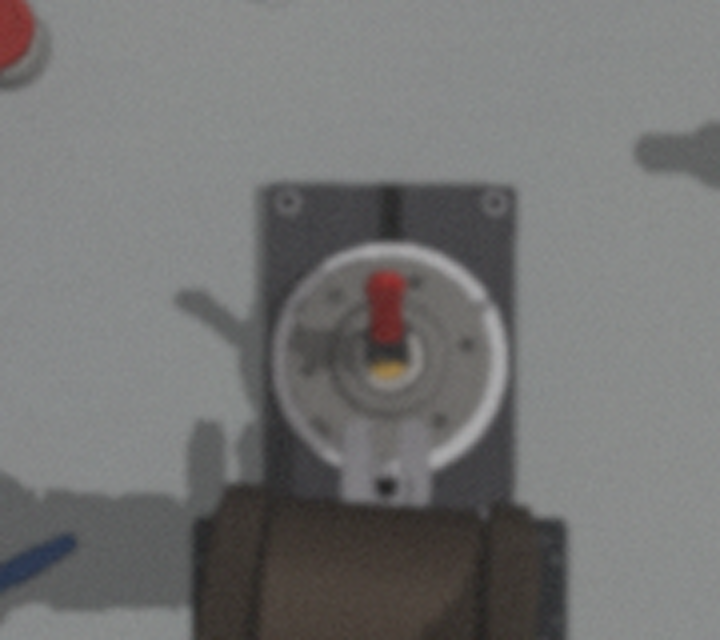

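```bash
python3 - <<'E'
from h import *
im=np.load('pics/top3im.npy'); 
o=ortho('top',im,.50,.70,-.07,.14,.13,.00025); 
g=cv2.cvtColor(o,cv2.COLOR_BGR2GRAY).astype(float)
yy=lambda c:.14-c*.00025
# prong edges: profile at x in .50-.525
for x0,x1 in((.497,.504),(.503,.512),(.512,.519)):
    r=g[int((.70-x1)/.00025):int((.70-x0)/.00025)].mean(0); gr=np.gradient(cv2.GaussianBlur(r[None],(0,0),4)[0])
    c=[i for i in range(2,len(gr)-2) if abs(gr[i])>.25 and abs(gr[i])>=max(abs(gr[i-2:i+3]))]
    print(x0,[(round(yy(i)*1e3,1),round(gr[i],2)) for i in c])
# plate edges at z=.014 and slot
o=ortho('top',im,.50,.70,-.07,.14,.014,.00025); g=cv2.cvtColor(o,cv2.COLOR_BGR2GRAY).astype(float)
for x0,x1 in((.63,.645),(.645,.66)):
    r=g[int((.70-x1)/.00025):int((.70-x0)/.00025)].mean(0); gr=np.gradient(cv2.GaussianBlur(r[None],(0,0),4)[0])
    c=[i for i in range(2,len(gr)-2) if abs(gr[i])>.25 and abs(gr[i])>=max(abs(gr[i-2:i+3]))]
    print('plate',x0,[(round(yy(i)*1e3,1),round(gr[i],2)) for i in c])
for cam in('top','side'):
  im=np.load(f'pics/{cam}0im.npy')
  # white subplate disc & red lever pad centroid
  hsv=cv2.cvtColor(im,cv2.COLOR_BGR2HSV); m=((hsv[...,0]<8)|(hsv[...,0]>172))&(hsv[...,1]>150)&(hsv[...,2]>60)
  n,l,s,ce=cv2.connectedComponentsWithStats(m.astype(np.uint8))
  print(cam,[(s[i,4],ce[i].round(1).tolist(),s[i,:4].tolist()) for i in range(1,n) if s[i,4]>15])
  y=cv2.inRange(hsv,(15,110,80),(32,255,255)); y[:165]=0;y[260:]=0;y[:,:220]=0;y[:,320:]=0
  print('yellow',[v.mean().round(2) for v in np.nonzero(y)[::-1]],(y>0).sum())
E
```

```text
0.497 [(138.5, np.float64(-0.39)), (122.0, np.float64(1.53)), (115.3, np.float64(-1.42)), (101.2, np.float64(-1.81)), (93.0, np.float64(-0.38)), (89.8, np.float64(0.47)), (84.0, np.float64(0.6)), (74.3, np.float64(2.02)), (62.3, np.float64(-1.04)), (56.0, np.float64(0.6)), (43.0, np.float64(-0.67)), (37.5, np.float64(-0.3)), (33.5, np.float64(0.34)), (28.0, np.float64(0.53)), (9.8, np.float64(1.21)), (5.3, np.float64(1.03)), (-7.7, np.float64(-2.63)), (-19.7, np.float64(-0.26)), (-22.2, np.float64(0.26)), (-34.2, np.float64(2.47))]
0.503 [(138.2, np.float64(-1.05)), (121.8, np.float64(1.58)), (113.5, np.float64(-1.38)), (101.0, np.float64(-1.57)), (89.8, np.float64(0.44)), (80.3, np.float64(1.56)), (70.0, np.float64(-0.75)), (57.3, np.float64(1.03)), (45.0, np.float64(-0.61)), (29.3, np.float64(0.58)), (25.8, np.float64(0.5)), (11.3, np.float64(-0.46)), (-0.3, np.float64(1.56)), (-14.2, np.float64(-2.53)), (-34.0, np.float64(2.5))]
0.512 [(137.8, np.float64(-1.27)), (132.8, np.float64(0.3)), (125.5, np.float64(0.78)), (122.0, np.float64(1.0)), (117.3, np.float64(-0.27)), (110.8, np.f
[... 617 characters left out ...]
15)), (104.3, np.float64(0.81)), (99.5, np.float64(-0.35)), (95.0, np.float64(0.54)), (89.3, np.float64(-1.09)), (43.3, np.float64(-0.58)), (39.8, np.float64(-0.79)), (28.8, np.float64(0.92)), (-20.0, np.float64(1.03)), (-25.7, np.float64(-0.35)), (-29.8, np.float64(0.52)), (-34.0, np.float64(-0.87)), (-40.0, np.float64(2.24))]
top [(np.int32(127), [165.4, 136.0], [157, 128, 19, 16]), (np.int32(43), [266.5, 203.9], [263, 199, 7, 15])]
yellow [np.float64(266.67), np.float64(221.93)] 15
side [(np.int32(27), [310.1, 37.4], [309, 33, 4, 10]), (np.int32(148), [288.4, 147.8], [281, 142, 16, 12]), (np.int32(99), [276.7, 186.2], [271, 177, 12, 20])]
yellow [np.float64(268.94), np.float64(210.23)] 48
```

```bash
python3 - <<'E'
from h import *
for u,v,z,n in((266.5,203.9,.135,'lever'),(266.67,221.9,.069,'collar')): print(n,pix2world('top',u,v,z=z))
for u,v,z,n in((276.7,186.2,.135,'lever'),(268.94,210.2,.067,'collar')): print('side',n,pix2world('side',u,v,z=z))
im=np.load('pics/top3im.npy').astype(float)
for r0,r1 in((236,241),(240,245),(245,250)):
    p=im[r0:r1,246:288]; print(r0,'G',p[...,1].mean(0).round(0).astype(int).tolist(),'\n  pur',(p[...,0]/2+p[...,2]/2-p[...,1]).mean(0).round(0).astype(int).tolist())
for u in (255,280): print(pix2world('top',u,241,z=.128))
o=cv2.resize(im[215:260,240:295],None,fx=14,fy=13,interpolation=cv2.INTER_NEAREST); cv2.imwrite('pics/prong.png',np.clip(o*1.6,0,255))
E
```

```text
lever [0.58366984 0.0342279  0.135     ]
collar [0.54833787 0.03498753 0.069     ]
side lever [0.58335155 0.03907347 0.135     ]
side collar [0.55638371 0.03267098 0.067     ]
236 G [105, 108, 104, 99, 92, 90, 93, 98, 99, 103, 111, 118, 117, 119, 120, 116, 110, 107, 104, 106, 106, 106, 105, 110, 113, 119, 118, 119, 118, 119, 115, 110, 104, 100, 104, 109, 118, 131, 140, 152, 159, 160] 
  pur [2, 1, 1, 1, 1, 0, 1, 1, 1, 1, 1, 2, 2, 2, 2, 2, 2, 1, 0, 0, 0, -1, -1, 0, 2, 2, 3, 3, 2, 3, 1, 1, 0, 0, 0, 0, 0, 0, 0, 0, 0, 1]
240 G [70, 79, 90, 103, 112, 120, 124, 121, 115, 112, 114, 119, 119, 121, 121, 119, 115, 109, 107, 105, 106, 107, 111, 114, 117, 121, 120, 120, 121, 122, 123, 129, 137, 143, 148, 154, 155, 154, 147, 135, 121, 104] 
  pur [2, 2, 2, 1, 1, 2, 1, 2, 1, 1, 3, 2, 2, 2, 3, 3, 2, 1, 0, 0, 0, 0, 0, 1, 3, 2, 3, 3, 2, 2, 2, 0, 0, 0, 0, 1, 0, 1, 1, 2, 1, 1]
245 G [64, 63, 62, 63, 66, 69, 76, 84, 93, 104, 115, 120, 123, 123, 122, 120, 113, 110, 107, 105, 110, 114, 126, 127, 122, 119, 120, 123, 123, 122, 121, 121, 116, 108, 100, 89, 79, 74, 68, 66, 65, 65] 
  pur [2, 2, 1, 1, 1, 2, 0, 2, 1, 2, 2, 2, 2, 2, 3, 2, 3, 2, 0, 2, 1, 2, 2, 2, 2, 2, 2, 2, 2, 3, 2, 2, 1, 1, 2, 1, 1, 1, 1, 1, 2, 1]
[0.50410146 0.05871665 0.128     ]
[0.50430242 0.00493953 0.128     ][ WARN:0@0.486] global loadsave.cpp:1063 imwrite_ Unsupported depth image for selected encoder is fallbacked to CV_8U.
```

View pics/prong.png

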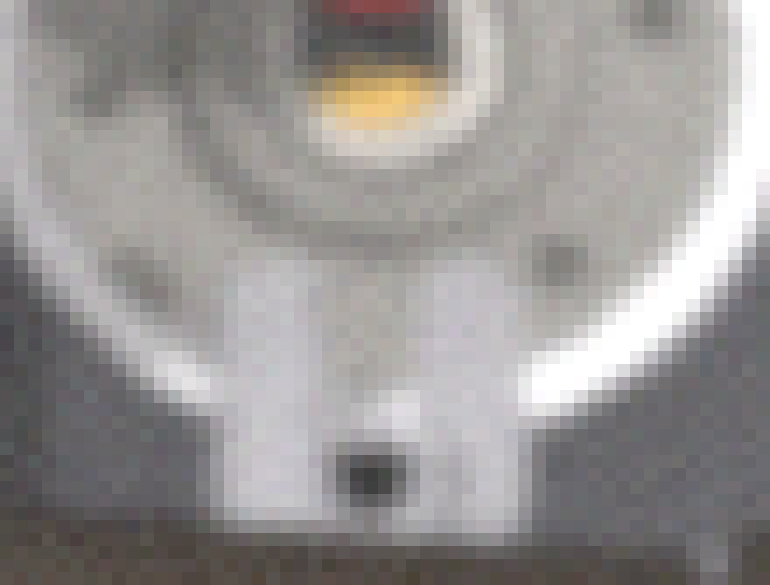

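carry_out(
  offset=[
    [0,0.02,0],
    [0,0.04,0],
    [0,0.055,0],
    [0,0.0624,0],
    [0,0.0624,0],
    [0,0.0624,0],
  ],
  turn=[
    [0,0,0],
    [0,0,0],
    [0,0,0],
    [0,0,0],
    [0,0,0],
    [0,0,0],
  ],
  claw=[-1,-1,-1,-1,-1,-1],
)

```text
time_s: 6.4
position: [0.4359, 0.0354, 0.0646]
tcp_rot: [-0.707, -0.0, -0.0, 0.707]
ft_force: [1.0, 0.4, -2.5]
finger_gap: 0.0134
```

```bash
python3 - <<'E'
from h import *
st()
for c in('side','top'):
    im,d=optics.get_image(c); np.save(f'pics/{c}4im.npy',im); np.save(f'pics/{c}4d.npy',d)
    r=(165,255,200,320) if c=='side' else (180,270,220,320)
    cv2.imwrite(f'pics/{c}4.png',cv2.convertScaleAbs(cv2.resize(im[r[0]:r[1],r[2]:r[3]],None,fx=6,fy=6,interpolation=cv2.INTER_CUBIC),alpha=1.4))
E
```

```text
6.4 pos [0.4359 0.0354 0.0646] F [ 0.97  0.43 -2.54] T [0.04 0.09 0.  ] gap 0.0134 
R [[1.0, 0.0, 0.0], [-0.0, 0.0, 1.0], [0.0, -1.0, 0.0]] j [-0.07  0.48  2.16  0.    0.5  -1.64]
```

View pics/side4.png

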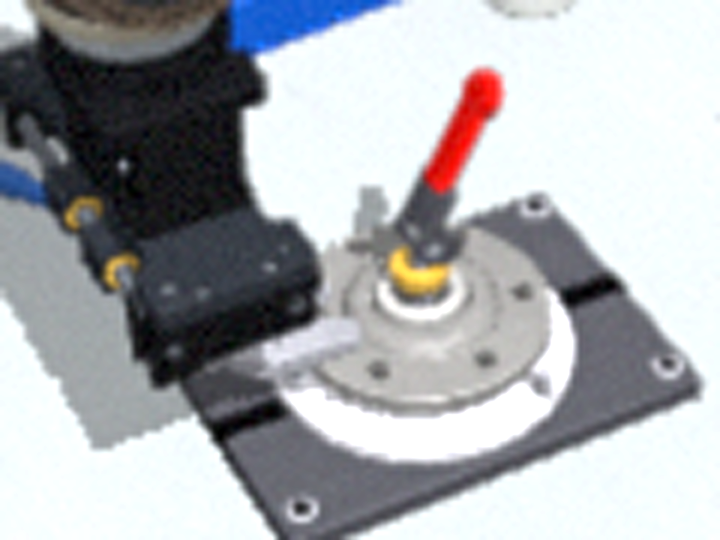

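View pics/top4.png

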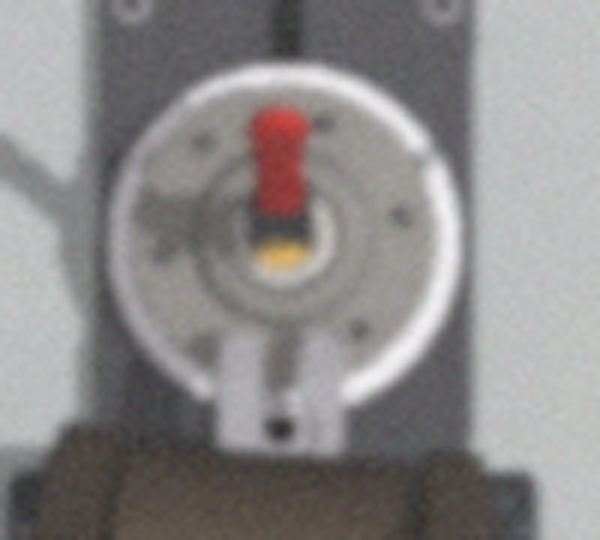

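carry_out(
  offset=[
    [0.004,0,0],
    [0.008,0,0],
    [0.012,0,0],
    [0.015,0,0],
    [0.018,0,0],
    [0.018,0,0],
  ],
  turn=[
    [0,0,0],
    [0,0,0],
    [0,0,0],
    [0,0,0],
    [0,0,0],
    [0,0,0],
  ],
  claw=[-1,-1,-1,-1,-1,-1],
)

```text
time_s: 7.1
position: [0.4541, 0.0357, 0.0642]
tcp_rot: [-0.707, -0.0, 0.0, 0.707]
ft_force: [-0.3, 0.4, -2.7]
finger_gap: 0.0136
```

```bash
cat > look.py <<'E'
import sys
from h import *
n=sys.argv[1]; st(); o=[]
for c in('side','top'):
    im,d=optics.get_image(c); np.save(f'pics/{c}{n}im.npy',im)
    r=(175,255,225,315) if c=='side' else (180,260,225,305)
    o.append(cv2.convertScaleAbs(cv2.resize(im[r[0]:r[1],r[2]:r[3]],None,fx=4.7,fy=7,interpolation=cv2.INTER_CUBIC) if 0 else cv2.resize(im[r[0]:r[1],r[2]:r[3]],None,fx=4.6,fy=4.6,interpolation=cv2.INTER_CUBIC),alpha=1.4))
cv2.imwrite(f'pics/look{n}.png',np.hstack(o))
E
python3 look.py 5
```

```text
7.1 pos [0.4541 0.0357 0.0642] F [-0.32  0.38 -2.69] T [0.05 0.17 0.  ] gap 0.0136 
R [[1.0, 0.0, -0.0], [0.0, 0.0, 1.0], [0.0, -1.0, 0.0]] j [-0.07  0.5   2.11  0.    0.53 -1.64]
```

View pics/look5.png

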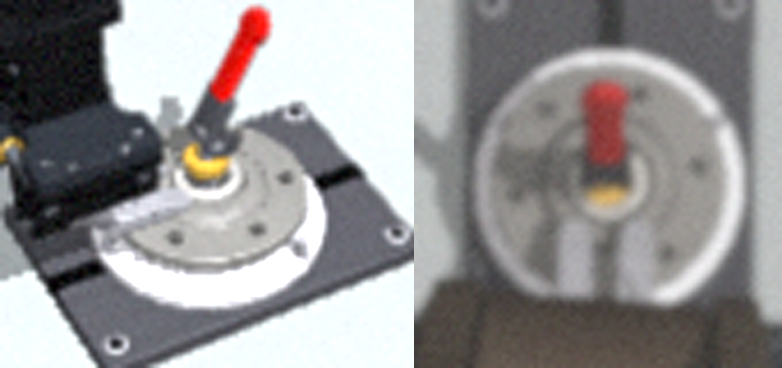

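carry_out(
  offset=[
    [0.0015,0,0],
    [0.003,0,0],
    [0.0045,0,0],
    [0.006,0,0],
    [0.0075,0,0],
    [0.009,0,0],
    [0.009,0,0],
  ],
  turn=[
    [0,0,0],
    [0,0,0],
    [0,0,0],
    [0,0,0],
    [0,0,0],
    [0,0,0],
    [0,0,0],
  ],
  claw=[-1,-1,-1,-1,-1,-1,-1],
)

```text
time_s: 7.9
position: [0.4629, 0.0357, 0.0642]
tcp_rot: [-0.707, -0.0, 0.0, 0.707]
ft_force: [0.2, -0.5, -2.0]
finger_gap: 0.0141
```

```bash
python3 look.py 6
```

```text
7.9 pos [0.4629 0.0357 0.0642] F [ 0.25 -0.49 -2.  ] T [0.05 0.14 0.01] gap 0.0141 
R [[1.0, 0.0, -0.0], [0.0, 0.0, 1.0], [0.0, -1.0, 0.0]] j [-0.07  0.51  2.09  0.    0.54 -1.64]
```

View pics/look6.png

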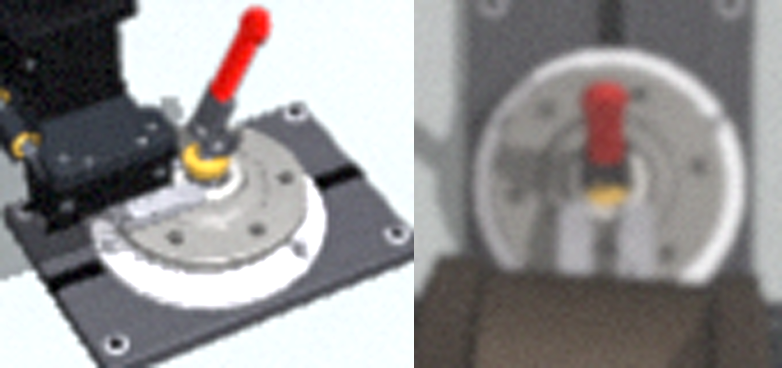

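carry_out(
  offset=[
    [0.001,0,0],
    [0.002,0,0],
    [0.003,0,0],
    [0.004,0,0],
    [0.005,0,0],
  ],
  turn=[
    [0,0,0],
    [0,0,0],
    [0,0,0],
    [0,0,0],
    [0,0,0],
  ],
  claw=[-1,-1,-1,-1,-1],
)

```text
time_s: 8.5
position: [0.4678, 0.0357, 0.0642]
tcp_rot: [-0.707, -0.0, 0.0, 0.707]
ft_force: [-0.3, 1.0, -2.5]
finger_gap: 0.0137
```

carry_out(
  offset=[
    [0.001,0,0],
    [0.002,0,0],
    [0.003,0,0],
  ],
  turn=[
    [0,0,0],
    [0,0,0],
    [0,0,0],
  ],
  claw=[-1,-1,-1],
)

```text
time_s: 8.8
position: [0.4708, 0.0357, 0.0642]
tcp_rot: [-0.707, -0.0, 0.0, 0.707]
ft_force: [0.5, 0.8, -2.5]
finger_gap: 0.0136
```

carry_out(
  offset=[
    [0.001,0,0],
    [0.002,0,0],
    [0.003,0,0],
  ],
  turn=[
    [0,0,0],
    [0,0,0],
    [0,0,0],
  ],
  claw=[-1,-1,-1],
)

```text
time_s: 9.1
position: [0.4734, 0.0358, 0.0641]
tcp_rot: [-0.707, 0.0, 0.0, 0.707]
ft_force: [-1.2, -0.1, -4.1]
finger_gap: 0.0136
```

```bash
python3 look.py 7
```

```text
9.1 pos [0.4734 0.0358 0.0641] F [-1.21 -0.1  -4.12] T [-0.01  0.47 -0.09] gap 0.0136 
R [[1.0, -0.001, -0.0], [0.0, 0.0, 1.0], [-0.001, -1.0, 0.0]] j [-0.06  0.52  2.07  0.    0.56 -1.64]
```

View pics/look7.png

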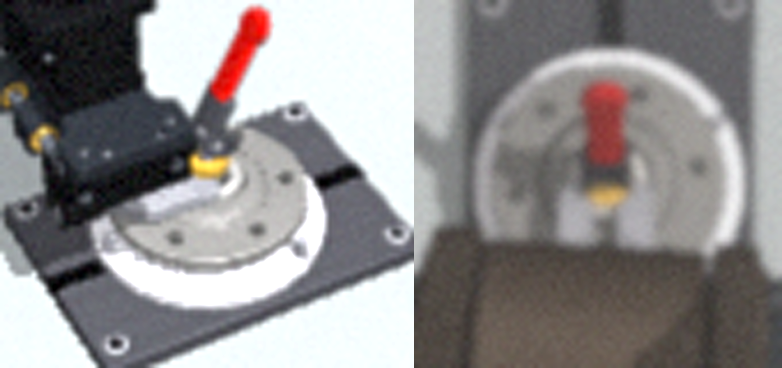

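carry_out(
  offset=[
    [0.001,0,0],
    [0.002,0,0],
    [0.003,0,0],
    [0.004,0,0],
  ],
  turn=[
    [0,0,0],
    [0,0,0],
    [0,0,0],
    [0,0,0],
  ],
  claw=[-1,-1,-1,-1],
)

```text
time_s: 9.6
position: [0.4768, 0.0358, 0.0639]
tcp_rot: [-0.707, 0.001, 0.001, 0.707]
ft_force: [-3.9, -0.2, -7.7]
finger_gap: 0.0137
```

carry_out(
  offset=[
    [0.001,0,0],
    [0.002,0,0],
    [0.003,0,0],
    [0.004,0,0],
  ],
  turn=[
    [0,0,0],
    [0,0,0],
    [0,0,0],
    [0,0,0],
  ],
  claw=[-1,-1,-1,-1],
)

```text
time_s: 10.0
position: [0.4817, 0.0357, 0.0641]
tcp_rot: [-0.707, -0.0, 0.0, 0.707]
ft_force: [-4.1, -1.3, -9.0]
finger_gap: 0.014
```

```bash
python3 look.py 8
```

```text
10.0 pos [0.4817 0.0357 0.0641] F [-4.14 -1.34 -9.03] T [-0.05  1.44 -0.1 ] gap 0.014 
R [[1.0, -0.0, -0.0], [0.0, 0.0, 1.0], [-0.0, -1.0, 0.0]] j [-0.06  0.52  2.05  0.    0.57 -1.63]
```

View pics/look8.png

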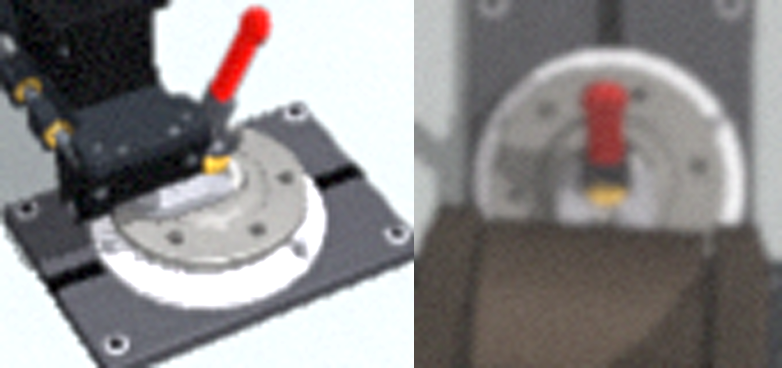

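carry_out(
  offset=[
    [0.001,0,0],
    [0.002,0.0002,0],
    [0.003,0.0003,0],
    [0.004,0.0004,0],
  ],
  turn=[
    [0,0,0],
    [0,0,0],
    [0,0,0],
    [0,0,0],
  ],
  claw=[-1,-1,-1,-1],
)

```text
time_s: 10.5
position: [0.4863, 0.0357, 0.064]
tcp_rot: [-0.707, -0.001, -0.0, 0.707]
ft_force: [-1.3, 0.6, -7.8]
finger_gap: 0.0137
```

carry_out(
  offset=[
    [0.001,0,0],
    [0.002,0,0],
    [0.003,0,0],
    [0.004,0,0],
  ],
  turn=[
    [0,0,0],
    [0,0,0],
    [0,0,0],
    [0,0,0],
  ],
  claw=[-1,-1,-1,-1],
)

```text
time_s: 10.9
position: [0.4898, 0.0357, 0.0639]
tcp_rot: [-0.707, -0.0, 0.0, 0.707]
ft_force: [-3.7, -0.2, -4.9]
finger_gap: 0.0136
```

```bash
python3 look.py 9
```

```text
10.9 pos [0.4898 0.0357 0.0639] F [-3.69 -0.19 -4.86] T [ 0.1   0.9  -0.01] gap 0.0136 
R [[1.0, 0.0, -0.0], [0.0, 0.0, 1.0], [0.0, -1.0, 0.0]] j [-0.06  0.53  2.03  0.    0.58 -1.63]
```

View pics/look9.png

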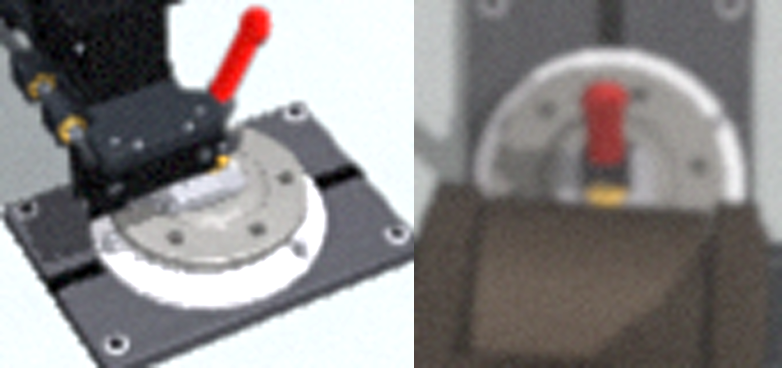

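carry_out(
  offset=[
    [0.0015,0,0],
    [0.003,0,0],
    [0.0045,0,0],
    [0.006,0,0],
  ],
  turn=[
    [0,0,0],
    [0,0,0],
    [0,0,0],
    [0,0,0],
  ],
  claw=[-1,-1,-1,-1],
)

```text
time_s: 11.4
position: [0.4959, 0.0358, 0.0639]
tcp_rot: [-0.707, -0.0, 0.0, 0.707]
ft_force: [-3.5, 0.1, -3.7]
finger_gap: 0.0139
```

carry_out(
  offset=[
    [0.001,0,0],
    [0.002,0,0],
    [0.003,0,0],
    [0.004,0,0],
  ],
  turn=[
    [0,0,0],
    [0,0,0],
    [0,0,0],
    [0,0,0],
  ],
  claw=[-1,-1,-1,-1],
)

```text
time_s: 11.8
position: [0.4998, 0.0358, 0.0639]
tcp_rot: [-0.707, -0.0, 0.0, 0.707]
ft_force: [-4.5, 0.0, -1.9]
finger_gap: 0.0137
```

```bash
python3 look.py 10
```

```text
11.8 pos [0.4998 0.0358 0.0639] F [-4.5   0.03 -1.9 ] T [ 0.05  0.89 -0.08] gap 0.0137 
R [[1.0, 0.0, -0.0], [0.0, 0.0, 1.0], [0.0, -1.0, 0.0]] j [-0.06  0.54  2.01  0.    0.6  -1.63]
```

View pics/look10.png

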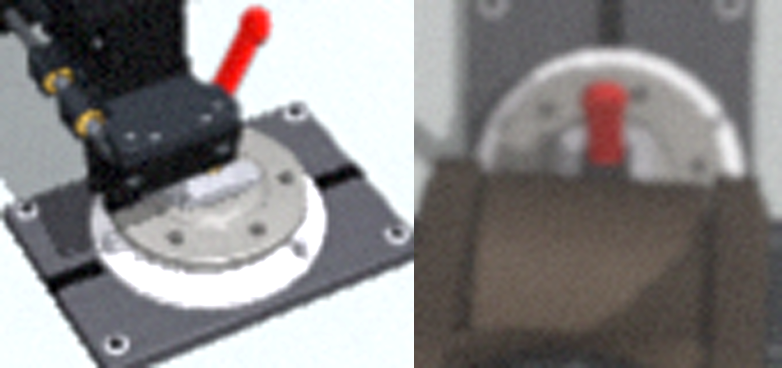

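carry_out(
  offset=[
    [0.001,0,0],
    [0.002,0,0],
    [0.003,0,0],
    [0.004,0,0],
  ],
  turn=[
    [0,0,0],
    [0,0,0],
    [0,0,0],
    [0,0,0],
  ],
  claw=[-1,-1,-1,-1],
)

```text
time_s: 12.3
position: [0.5038, 0.0358, 0.0639]
tcp_rot: [-0.707, -0.0, 0.0, 0.707]
ft_force: [-4.0, 0.2, -1.1]
finger_gap: 0.0137
```

carry_out(
  offset=[
    [0.0005,0,0],
    [0.001,0,0],
    [0.0015,0,0],
  ],
  turn=[
    [0,0,0],
    [0,0,0],
    [0,0,0],
  ],
  claw=[-1,-1,-1],
)

```text
time_s: 12.6
position: [0.5053, 0.0357, 0.0638]
tcp_rot: [-0.707, -0.0, 0.0, 0.707]
ft_force: [-5.1, -0.4, -0.7]
finger_gap: 0.0138
```

carry_out(
  offset=[
    [0.0005,0,0],
    [0.001,0,0],
    [0.0015,0,0],
  ],
  turn=[
    [0,0,0],
    [0,0,0],
    [0,0,0],
  ],
  claw=[-1,-1,-1],
)

```text
time_s: 12.9
position: [0.5068, 0.0358, 0.0638]
tcp_rot: [-0.707, -0.0, 0.0, 0.707]
ft_force: [-3.6, 0.2, -1.9]
finger_gap: 0.0137
```

carry_out(
  offset=[
    [0.0005,0,0],
    [0.001,0,0],
    [0.0015,0,0],
  ],
  turn=[
    [0,0,0],
    [0,0,0],
    [0,0,0],
  ],
  claw=[-1,-1,-1],
)

```text
time_s: 13.2
position: [0.509, 0.0356, 0.0638]
tcp_rot: [0.707, 0.001, 0.0, -0.707]
ft_force: [0.5, -1.7, -5.0]
finger_gap: 0.0137
```

carry_out(
  offset=[
    [0.0005,0,0],
    [0.001,0,0],
  ],
  turn=[
    [0,0,0],
    [0,0,0],
  ],
  claw=[-1,-1],
)

```text
time_s: 13.4
position: [0.5093, 0.0356, 0.0638]
tcp_rot: [0.707, 0.0, -0.0, -0.707]
ft_force: [-2.8, -3.1, -1.0]
finger_gap: 0.0138
```

```bash
python3 look.py 11
```

```text
13.4 pos [0.5093 0.0356 0.0638] F [-2.84 -3.08 -0.97] T [-0.36  0.45 -0.11] gap 0.0138 
R [[1.0, 0.0, -0.0], [0.0, -0.0, 1.0], [0.0, -1.0, -0.0]] j [-0.06  0.55  1.98 -0.    0.61 -1.63]
```

View pics/look11.png

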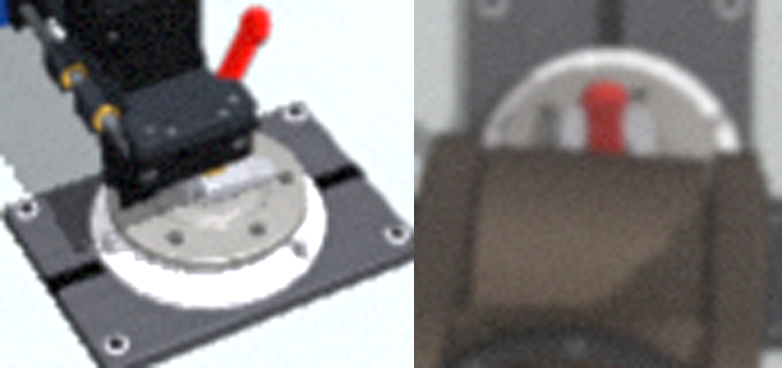

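carry_out(
  offset=[
    [0.0003,0,0],
    [0.0003,0,0],
  ],
  turn=[
    [0,0,0],
    [0,0,0],
  ],
  claw=[-1,-1],
)

```text
time_s: 13.7
position: [0.5095, 0.0357, 0.0639]
tcp_rot: [-0.707, -0.0, 0.0, 0.707]
ft_force: [-1.8, -3.0, -2.5]
finger_gap: 0.0139
```

carry_out(
  offset=[
    [0.0004,0,0],
    [0.0004,0,0],
  ],
  turn=[
    [0,0,0],
    [0,0,0],
  ],
  claw=[-1,-1],
)

```text
time_s: 13.9
position: [0.5098, 0.0358, 0.0639]
tcp_rot: [-0.707, -0.0, 0.0, 0.707]
ft_force: [-2.5, -1.3, -1.8]
finger_gap: 0.0138
```

carry_out(
  offset=[
    [0.0004,0,0],
    [0.0004,0,0],
  ],
  turn=[
    [0,0,0],
    [0,0,0],
  ],
  claw=[-1,-1],
)

```text
time_s: 14.1
position: [0.5102, 0.0358, 0.0638]
tcp_rot: [-0.707, -0.0, 0.0, 0.707]
ft_force: [-3.4, -1.8, -1.7]
finger_gap: 0.0136
```

carry_out(
  offset=[
    [0.0004,0,0],
    [0.0004,0,0],
  ],
  turn=[
    [0,0,0],
    [0,0,0],
  ],
  claw=[-1,-1],
)

```text
time_s: 14.3
position: [0.5106, 0.0359, 0.0638]
tcp_rot: [-0.707, -0.0, 0.0, 0.707]
ft_force: [-3.6, 0.0, -1.3]
finger_gap: 0.014
```

carry_out(
  offset=[
    [0.0004,0,0],
    [0.0004,0,0],
  ],
  turn=[
    [0,0,0],
    [0,0,0],
  ],
  claw=[-1,-1],
)

```text
time_s: 14.5
position: [0.5111, 0.0358, 0.0638]
tcp_rot: [-0.707, -0.0, 0.0, 0.707]
ft_force: [-3.3, 0.7, -0.9]
finger_gap: 0.0139
```

carry_out(
  offset=[
    [0.0004,0,0],
    [0.0004,0,0],
  ],
  turn=[
    [0,0,0],
    [0,0,0],
  ],
  claw=[-1,-1],
)

```text
time_s: 14.7
position: [0.5115, 0.0358, 0.0638]
tcp_rot: [-0.707, -0.0, 0.0, 0.707]
ft_force: [-3.6, 0.6, -0.9]
finger_gap: 0.0137
```

carry_out(
  offset=[
    [0.0004,0,0],
    [0.0004,0,0],
  ],
  turn=[
    [0,0,0],
    [0,0,0],
  ],
  claw=[-1,-1],
)

```text
time_s: 14.9
position: [0.5116, 0.0358, 0.0639]
tcp_rot: [-0.707, 0.0, 0.0, 0.707]
ft_force: [-6.1, 0.6, 0.7]
finger_gap: 0.0136
```

```bash
python3 look.py 12
```

```text
14.9 pos [0.5116 0.0358 0.0639] F [-6.08  0.63  0.74] T [0.17 0.93 0.07] gap 0.0136 
R [[1.0, -0.001, -0.0], [0.0, 0.0, 1.0], [-0.001, -1.0, 0.0]] j [-0.06  0.55  1.98  0.    0.61 -1.63]
```

View pics/look12.png

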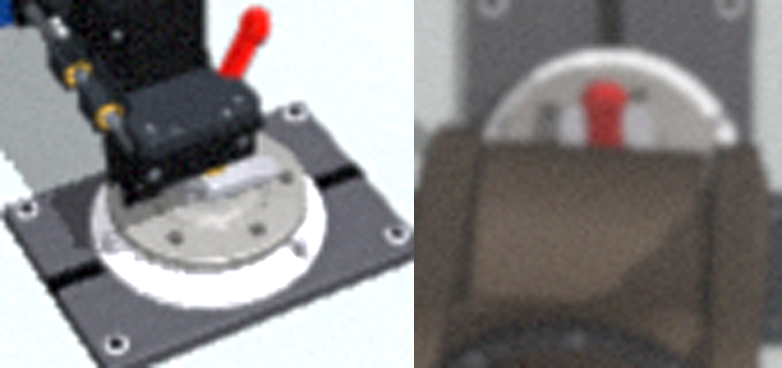

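carry_out(
  offset=[
    [0.0003,0,0],
    [0.0003,0,0],
  ],
  turn=[
    [0,0,0],
    [0,0,0],
  ],
  claw=[-1,-1],
)

```text
time_s: 15.2
position: [0.5117, 0.0358, 0.0639]
tcp_rot: [-0.707, 0.0, 0.001, 0.707]
ft_force: [-7.0, 0.4, 0.5]
finger_gap: 0.014
```

carry_out(
  offset=[
    [0.0004,0,0],
    [0.0004,0,0],
  ],
  turn=[
    [0,0,0],
    [0,0,0],
  ],
  claw=[-1,-1],
)

```text
time_s: 15.4
position: [0.5117, 0.0358, 0.0639]
tcp_rot: [-0.707, 0.001, 0.001, 0.707]
ft_force: [-7.6, 0.2, 3.3]
finger_gap: 0.0138
```

carry_out(
  offset=[
    [-0.0004,0,0],
    [-0.0006,0,0],
    [-0.0006,0,0],
    [-0.0006,0,0],
    [-0.0006,0,0],
    [-0.0006,0,0],
  ],
  turn=[
    [0,0,0],
    [0,0,0],
    [0,0,0],
    [0,0,0],
    [0,0,0],
    [0,0,0],
  ],
  claw=[-1,-1,-0.5,-0.3,-0.1,0],
)

```text
time_s: 16.0
position: [0.5124, 0.0357, 0.064]
tcp_rot: [-0.707, -0.0, -0.0, 0.707]
ft_force: [-0.8, 0.3, 0.0]
finger_gap: 0.04
```

```bash
python3 look.py 13
```

```text
16.0 pos [0.5124 0.0357 0.064 ] F [-0.84  0.28  0.01] T [ 0.01 -0.02 -0.  ] gap 0.04 
R [[1.0, 0.001, -0.0], [0.0, 0.0, 1.0], [0.001, -1.0, 0.0]] j [-0.06  0.55  1.98  0.    0.61 -1.63]
```

View pics/look13.png

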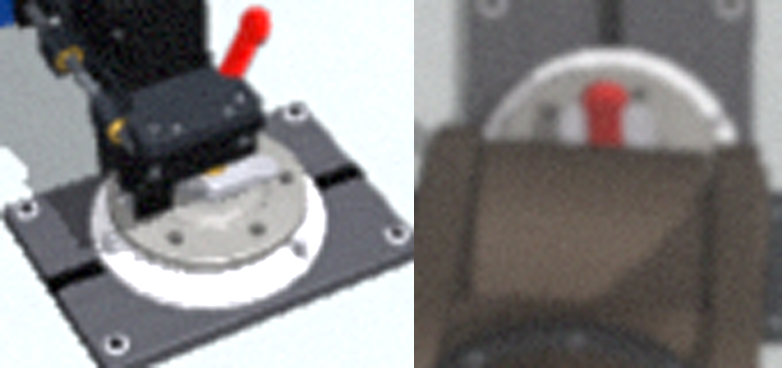

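carry_out(
  offset=[
    [0,0,0],
    [-0.02,0,0],
    [-0.05,0,0],
    [-0.08,0,0],
    [-0.08,-0.04,0],
    [-0.08,-0.08,0],
    [-0.08,-0.12,0],
    [-0.08,-0.16,0],
    [-0.08,-0.16,0],
  ],
  turn=[
    [0,0,0],
    [0,0,0],
    [0,0,0],
    [0,0,0],
    [0,0,0],
    [0,0,0],
    [0,0,0],
    [0,0,0],
    [0,0,0],
  ],
  claw=[0,0,0,0,0,-0.5,-1,-1,-1],
  force=20,
)

```text
time_s: 17.0
position: [0.4337, 0.0357, 0.2282]
tcp_rot: [0.707, 0.003, 0.003, -0.707]
ft_force: [0.4, -0.1, 0.1]
finger_gap: 0.0209
```

```bash
python3 look.py 14
```

```text
17.0 pos [0.4337 0.0357 0.2282] F [ 0.4  -0.08  0.1 ] T [ 0.02 -0.03 -0.04] gap 0.0209 
R [[1.0, 0.008, -0.0], [0.0, -0.0, 1.0], [0.008, -1.0, -0.0]] j [-0.07  0.2   1.98  0.    0.95 -1.64]
```

View pics/look14.png

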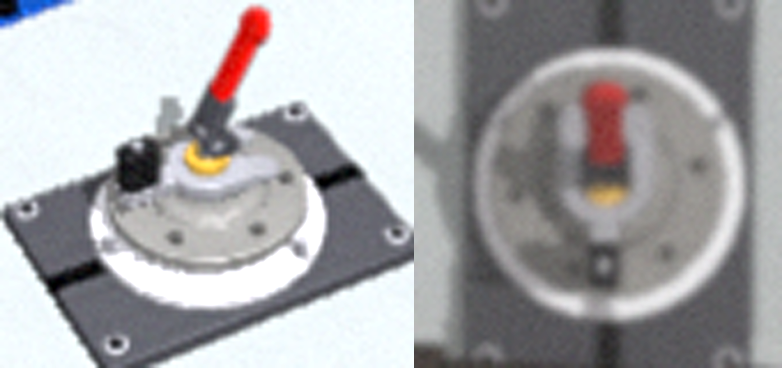

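```bash
python3 - <<'E'
from h import *
import fit
for cam,roi in(('top',(250,185,35,60)),):
    im=np.load(f'pics/{cam}14im.npy')
    b,v=fit.fit(cam,im,(.556,.0355,0.0),roi,z0=.057); print(b.x.round(4),b.fun); 
st(); plan([.545,.0355,.152],tgt_rot(0))
E
```

```text
[ 0.584   0.0273 -1.5918] 265.9082035232017
17.1 pos [0.432  0.0357 0.2242] F [-0.46 -0.1   0.35] T [0.08 0.01 0.  ] gap 0.0132 
R [[1.0, 0.002, -0.0], [0.0, -0.0, 1.0], [0.002, -1.0, -0.0]] j [-0.07  0.21  1.99  0.    0.94 -1.64]
offset [0.1128, 0.0725, -0.0003] turn [0.0, 0.004, 0.018]
```

carry_out(
  offset=[
    [0.03,0.03,0],
    [0.06,0.06,0],
    [0.09,0.072,0],
    [0.105,0.072,0],
    [0.112,0.072,0],
    [0.112,0.072,0],
    [0.112,0.072,0],
  ],
  turn=[
    [0,0,0],
    [0,0,0],
    [0,0,0],
    [0,0,0],
    [0,0,0],
    [0,0,0],
    [0,0,0],
  ],
  claw=[-1,-1,-1,-1,-1,-1,-1],
)

```text
time_s: 17.8
position: [0.5431, 0.0358, 0.1515]
tcp_rot: [-0.707, 0.0, 0.001, 0.707]
ft_force: [-0.2, 0.9, -0.1]
finger_gap: 0.0003
```

```bash
python3 - <<'E'
from h import *
s=st(); p=s['position']
for th in(68,64,60,55,49,43,37,31,25,19,13,8,4,1,-1):
    t=np.radians(th); c,n=np.cos(t),np.sin(t)
    X=.556+.065*c-.009*n-.010; Z=.088+.065*n+.009*c
    print(th,np.round([X,Z],4),'off',np.round([X-p[0],p[2]-Z],4))
im,d=optics.get_image('side'); cv2.imwrite('pics/side15.png',cv2.convertScaleAbs(cv2.resize(im[120:260,200:350],None,fx=4,fy=4,interpolation=cv2.INTER_CUBIC),alpha=1.3))
E
```

```text
17.8 pos [0.5431 0.0358 0.1515] F [-0.2   0.91 -0.09] T [ 0.08 -0.    0.01] gap 0.0003 
R [[1.0, -0.001, -0.0], [0.0, 0.0, 1.0], [-0.001, -1.0, 0.0]] j [-0.06  0.45  1.83  0.    0.86 -1.63]
68 [0.562  0.1516] off [ 0.0189 -0.0002]
64 [0.5664 0.1504] off [0.0233 0.0011]
60 [0.5707 0.1488] off [0.0276 0.0027]
55 [0.5759 0.1464] off [0.0328 0.005 ]
49 [0.5819 0.143 ] off [0.0388 0.0085]
43 [0.5874 0.1389] off [0.0443 0.0125]
37 [0.5925 0.1343] off [0.0494 0.0172]
31 [0.5971 0.1292] off [0.054  0.0223]
25 [0.6011 0.1236] off [0.058  0.0278]
19 [0.6045 0.1177] off [0.0615 0.0338]
13 [0.6073 0.1114] off [0.0642 0.0401]
8 [0.6091 0.106 ] off [0.066  0.0455]
4 [0.6102 0.1015] off [0.0671 0.0499]
1 [0.6108 0.0981] off [0.0678 0.0533]
-1 [0.6111 0.0959] off [0.0681 0.0556]
```

View pics/side15.png

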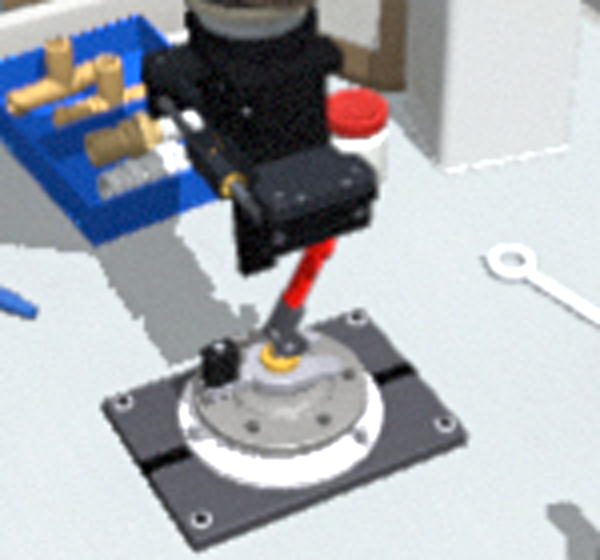

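carry_out(
  offset=[
    [0.019,0.0,0],
    [0.023,0.001,0],
    [0.028,0.003,0],
    [0.033,0.005,0],
    [0.039,0.0085,0],
    [0.044,0.0125,0],
    [0.049,0.017,0],
  ],
  turn=[
    [0,0,0],
    [0,0,0],
    [0,0,0],
    [0,0,0],
    [0,0,0],
    [0,0,0],
    [0,0,0],
  ],
  claw=[-1,-1,-1,-1,-1,-1,-1],
)

```text
time_s: 18.55
position: [0.5935, 0.0358, 0.1346]
tcp_rot: [-0.707, -0.0, -0.0, 0.707]
ft_force: [-0.8, 0.4, 3.4]
finger_gap: 0.0006
```

```bash
python3 - <<'E'
from h import *
s=st()
im,d=optics.get_image('side'); cv2.imwrite('pics/side16.png',cv2.convertScaleAbs(cv2.resize(im[120:260,200:350],None,fx=4,fy=4,interpolation=cv2.INTER_CUBIC),alpha=1.3))
E
```

```text
18.55 pos [0.5935 0.0358 0.1346] F [-0.83  0.35  3.36] T [-0.01  0.19  0.02] gap 0.0006 
R [[1.0, 0.001, -0.0], [0.0, 0.0, 1.0], [0.001, -1.0, 0.0]] j [-0.05  0.54  1.72  0.    0.88 -1.62]
```

View pics/side16.png

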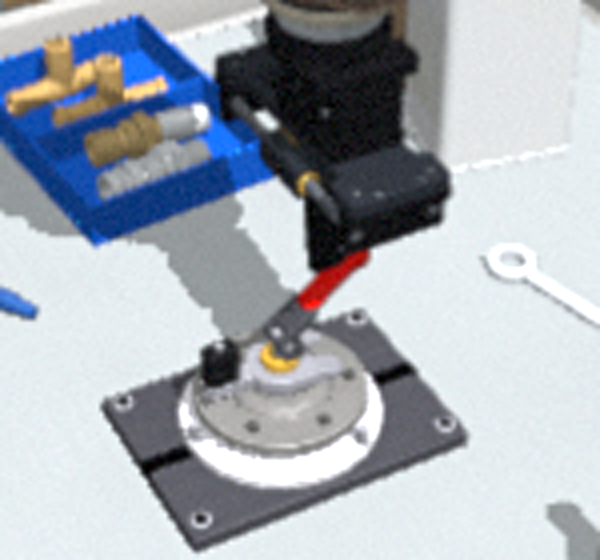

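carry_out(
  offset=[
    [0.005,0.005,0],
    [0.009,0.0105,0],
    [0.0125,0.0165,0],
    [0.0155,0.023,0],
    [0.017,0.0285,0],
    [0.018,0.033,0],
    [0.019,0.036,0],
    [0.019,0.037,0],
  ],
  turn=[
    [0,0,0],
    [0,0,0],
    [0,0,0],
    [0,0,0],
    [0,0,0],
    [0,0,0],
    [0,0,0],
    [0,0,0],
  ],
  claw=[-1,-1,-1,-1,-1,-1,-1,-1],
)

```text
time_s: 19.4
position: [0.6121, 0.0357, 0.0975]
tcp_rot: [-0.707, -0.0, 0.0, 0.707]
ft_force: [-2.3, -1.2, 5.5]
finger_gap: 0.0008
```

```bash
python3 - <<'E'
from h import *
s=st()
im,d=optics.get_image('side'); cv2.imwrite('pics/side17.png',cv2.convertScaleAbs(cv2.resize(im[120:260,200:350],None,fx=4,fy=4,interpolation=cv2.INTER_CUBIC),alpha=1.3))
E
```

```text
19.4 pos [0.6121 0.0357 0.0975] F [-2.32 -1.22  5.51] T [-0.18  0.27 -0.05] gap 0.0008 
R [[1.0, 0.0, -0.0], [0.0, 0.0, 1.0], [0.0, -1.0, 0.0]] j [-0.05  0.61  1.7   0.    0.83 -1.62]
```

View pics/side17.png

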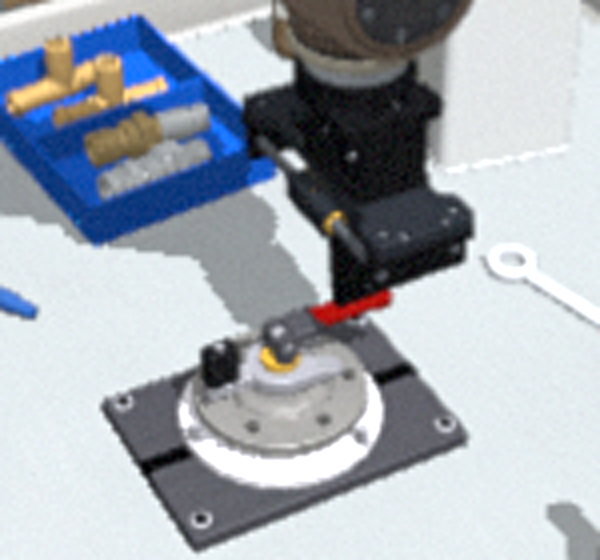

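carry_out(
  offset=[
    [0,0.001,0],
    [0,0.002,0],
    [0,0.002,0],
    [0,0.002,0],
  ],
  turn=[
    [0,0,0],
    [0,0,0],
    [0,0,0],
    [0,0,0],
  ],
  claw=[-1,-1,-1,-1],
)

```text
time_s: 19.85
position: [0.6122, 0.0358, 0.0971]
tcp_rot: [0.707, 0.001, 0.0, -0.707]
ft_force: [-5.1, -1.0, 13.9]
finger_gap: 0.0004
```

carry_out(
  offset=[
    [0,-0.01,0],
    [0,-0.04,0],
    [0,-0.08,0],
    [-0.04,-0.12,0],
    [-0.08,-0.14,0],
    [-0.12,-0.14,0],
    [-0.16,-0.14,0],
    [-0.19,-0.14,0],
    [-0.19,-0.14,0],
    [-0.19,-0.14,0],
  ],
  turn=[
    [0,0,0],
    [0,0,0],
    [0,0,0],
    [0,0,0],
    [0,0,0],
    [0,0,0],
    [0,0,0],
    [0,0,0],
    [0,0,0],
    [0,0,0],
  ],
  claw=[-1,-1,-1,-1,-1,-1,-1,-1,-1,-1],
)

```text
time_s: 20.85
position: [0.4225, 0.0357, 0.2365]
tcp_rot: [-0.707, -0.001, -0.001, 0.707]
ft_force: [0.2, -0.1, -0.2]
finger_gap: 0.0005
```

```bash
python3 look.py 18; python3 - <<'E'
from h import *
im=np.load('pics/side18im.npy')
hsv=cv2.cvtColor(im,cv2.COLOR_BGR2HSV); m=((hsv[...,0]<8)|(hsv[...,0]>172))&(hsv[...,1]>150); m[:170]=0
v,u=np.nonzero(m); i=u.argmax(); print(u.min(),u.max(),v.min(),v.max())
for h in(0,.2): # predicted pad centre
    print(w2pix('side',[.556+.074*np.cos(h),.0355,.088+.074*np.sin(h)+.004]))
E
```

```text
20.85 pos [0.4225 0.0357 0.2365] F [ 0.21 -0.13 -0.24] T [ 0.06 -0.01 -0.03] gap 0.0005 
R [[1.0, 0.002, -0.0], [0.0, 0.0, 1.0], [0.002, -1.0, 0.0]] j [-0.07  0.18  1.99  0.    0.97 -1.64]
216 297 174 236
(np.float64(292.44295336385113), np.float64(193.97881280463037), np.float64(1.1766630608934294))
(np.float64(292.10967707219424), np.float64(189.98416949607102), np.float64(1.1664094197392505))
```

View pics/look18.png

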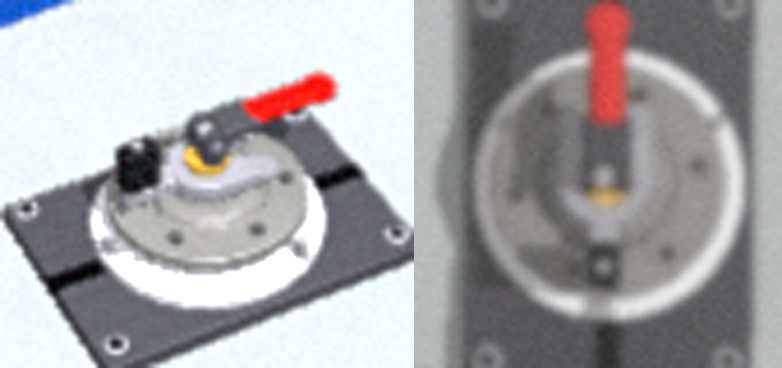

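The lever pad shows at about (294,194), where the closed position predicts (292,194). The washer sits centred on the stud and the arm is clear, so I'm handing in.

```bash
python3 -c "
from plant import job
print(job.close_job())"
```

```text
the job is handed in; nothing more can be done
None
```

The washer is home on the stud and the red lever is pressed down flat. I handed the job in at about 21 s; the close call gives no verdict.

- **Washer:** I gripped it by the black block and slid it in along +x. Resistance was about 4 N under the collar, and it dropped off about 2.6 mm before the stop, as expected where the collar drops into the pocket. The slot bottomed on the stud at about 7–8 N, measured at the wrist between moves, against the 25 N limit.
- **Lever:** I pressed it round its arc to a firm stop at 14 N. The fingertip height there was 97 mm, which matches a closed lever. I then backed off and the arm touches nothing.

**Last checks:** In the final pictures the handle lies level with its end pad about 2 pixels from the predicted closed position. The washer is centred on the stud, with the grip pointing along −x. I did not move near the jar, arbor or marker, but made no measurement of them at the end.

**What failed or wasn't confirmed:**
- An automatic fit of the seated washer in the top picture locked onto the background. I discarded it and judged the seating from force, the pictures and the lever closing fully.
- The collar height itself was never measured.

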